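# Prop the loading leaf with the lab jack and load the tube racks

### The job

The analyser's hinged loading leaf must be propped before it carries racks: turn the lab jack's knob to raise its platform until it just touches the underside of the leaf, without pushing the leaf up. Then stand every tube rack from the bench on the leaf, one to a lane, flat on its floor between the ribs and with the blank end block towards the stop along the far edge, and press the start key once they are all loaded. Do not let the leaf sag, and leave the other things on the bench where they are.

Things in the scene. Friction and masses are not known exactly. Their poses are not given: they have to be found in the camera images.
- rack1_mid (a point): White plastic rack of five capped sample tubes, number 1 of up to four (all alike; absent ones read None): 126 mm long (its x), 26 mm wide body on a 44 mm wide, 8 mm thick weighted foot, body 52 mm tall, tube caps to 80 mm; 0.2 kg. This point is its centre, 40 mm above its underside and 40 mm below the cap tops; x points along the rack to its blank end block, z up. To be taken across the 26 mm body.
- rack1_block (a point): Top of the blank end block of rack 1: a solid block with no tube, 20 mm long, 62 mm tall, with a round cream plug on top; this point is 53 mm along +x from the rack's centre.
- rack2_mid (a point): White plastic rack of five capped sample tubes, number 2 of up to four (all alike; absent ones read None): 126 mm long (its x), 26 mm wide body on a 44 mm wide, 8 mm thick weighted foot, body 52 mm tall, tube caps to 80 mm; 0.2 kg. This point is its centre, 40 mm above its underside and 40 mm below the cap tops; x points along the rack to its blank end block, z up. To be taken across the 26 mm body.
- rack2_block (a point): Top of the blank end block of rack 2: a solid block with no tube, 20 mm long, 62 mm tall, with a round cream plug on top; this point is 53 mm along +x from the rack's centre.
- rack3_mid (a point): White plastic rack of five capped sample tubes, number 3 of up to four (all alike; absent ones read None): 126 mm long (its x), 26 mm wide body on a 44 mm wide, 8 mm thick weighted foot, body 52 mm tall, tube caps to 80 mm; 0.2 kg. This point is its centre, 40 mm above its underside and 40 mm below the cap tops; x points along the rack to its blank end block, z up. To be taken across the 26 mm body.
- rack3_block (a point): Top of the blank end block of rack 3: a solid block with no tube, 20 mm long, 62 mm tall, with a round cream plug on top; this point is 53 mm along +x from the rack's centre.
- rack4_mid (a point): White plastic rack of five capped sample tubes, number 4 of up to four (all alike; absent ones read None): 126 mm long (its x), 26 mm wide body on a 44 mm wide, 8 mm thick weighted foot, body 52 mm tall, tube caps to 80 mm; 0.2 kg. This point is its centre, 40 mm above its underside and 40 mm below the cap tops; x points along the rack to its blank end block, z up. To be taken across the 26 mm body.
- rack4_block (a point): Top of the blank end block of rack 4: a solid block with no tube, 20 mm long, 62 mm tall, with a round cream plug on top; this point is 53 mm along +x from the rack's centre.
- leaf (a joint): Spring-balanced loading leaf: aluminium tray 165 mm (x) by 256 mm (y), 6 mm thick, hinged along its left edge on the side of the analyser's sampler, its top 152 mm above the bench. rad; 0 = level, where it stays when empty; positive = outer end lifted, negative = sagging. A soft spring carries just its own weight: a touch from below lifts it by so much as it is pushed, and racks make it sag unless it is propped. Its underside is 146 mm above the bench.
- leaf_top (a point): Middle of the leaf's top surface; x points to its far edge (the 23 mm high stop along that edge), y to its hinge, z up. A 9 mm low lip runs along the near edge; between them the floor is 153 mm long. Ribs 7 mm high and 4 mm thick divide it into four lanes that run along x, 56 mm clear, their centres at y = +90, +30, -30 and -90 mm from this point.
- leaf_under (a point): Point on the underside of the leaf, 185 mm out from the hinge and half-way along it, over the jack.
- jack_top (a point): Centre of the top face of the lab jack's platform (115 by 95 mm aluminium plate, 6 mm thick) that stands under the leaf; a scissor jack whose base is fixed on the bench; it stays at the height it is left at.
- knob_mid (a point): Centre of the jack's round black fluted knob, 42 mm in diameter and 24 mm long, on the end of the horizontal screw that sticks out to the robot's right, some 60 mm past the leaf's outer end. Its axis is horizontal and lies along x of jack_top (from the knob into the jack, about to the robot's left). The knob's centre rides half-way up the jack: it rises half as much as the platform. There is free bench under it (its centre stands 65 to 75 mm above the bench).
- jack_knob (a joint): Angle of the knob, rad. Clockwise as seen facing the knob from its free end, so that its top goes away from the robot, raises the platform and counts up (right-handed about x of jack_top): 14 mm of platform height per turn; range 0 to 25. It turns with about 0.12 N m and stays where it is left.
- start_key (a joint): The start key, a round green push key on the sampler's flat deck beside the leaf's hinge, 26 mm across, 6 mm travel straight down. m; 0 = up, over 0.004 = pressed; about 5 N; springs back.
- start_key_top (a point): Centre of the top of the start key.
- pot: Bystander: small lidded specimen pot 42 mm across, 50 mm tall; origin under its centre.
- tube_block: Bystander: blue block with short capped tubes, 64 by 100 by 63 mm; origin under its centre.
- reagent: Bystander: white reagent bottle 64 mm across, 150 mm tall; origin under its centre.
- tip_box: Bystander: grey pipette-tip box 87 by 127 by 63 mm; origin under its centre.
- timer: Bystander: flat bench timer 70 by 70 by 22 mm; origin under its centre.
- slide_box: Bystander: cream slide box 50 by 100 by 35 mm; origin under its centre.
- marker: Bystander: black marker pen 130 mm long, 13 mm thick, lying; origin under its centre.

How it is judged (in metres and radians):
On the way, in this order (a step that is already met when the one before it is completed fails the run):
1. the jack's platform just touches the underside of the still empty, level leaf (contact force between jack_plate and leaf above 0.05 N and value of joint leaf between -0.02 and 0.03 rad and height (world z) of each of rack1_mid, rack2_mid, rack3_mid, rack4_mid below 0.14 m), for 0.3 s.
2. every rack stands in a lane of the leaf, end block towards the far stop (z of rack1_mid in the frame of leaf_top between 0.034 and 0.0445 m and x of rack1_mid in the frame of leaf_top between -0.02 and 0.02 m and y of rack1_mid in the frame of leaf_top between -0.115 and 0.115 m and x of each of rack1_block, rack2_block, rack3_block, rack4_block in the frame of leaf_top above 0.03 m and angle between the x axis of each of rack1_mid, rack2_mid, rack3_mid, rack4_mid and the x axis of leaf_top, either way round below 0.15 rad and angle between each of rack1_mid, rack2_mid, rack3_mid, rack4_mid's own z axis and vertical below 0.1 rad and z of rack2_mid in the frame of leaf_top between 0.034 and 0.0445 m and x of rack2_mid in the frame of leaf_top between -0.02 and 0.02 m and y of rack2_mid in the frame of leaf_top between -0.115 and 0.115 m and z of rack3_mid in the frame of leaf_top between 0.034 and 0.0445 m and x of rack3_mid in the frame of leaf_top between -0.02 and 0.02 m and y of rack3_mid in the frame of leaf_top between -0.115 and 0.115 m and z of rack4_mid in the frame of leaf_top between 0.034 and 0.0445 m and x of rack4_mid in the frame of leaf_top between -0.02 and 0.02 m and y of rack4_mid in the frame of leaf_top between -0.115 and 0.115 m), for 0.3 s.
3. the start key is pressed (value of joint start_key above 0.004 m), for 0.05 s.
At the end, for the whole second after the job is handed in: Every rack stands flat in a lane (base within 6 mm of the floor, within 9 degrees of the lane, centre within 20 mm of its middle), end block to the far stop; the platform still touches the leaf (over 0.05 N), leaf between -0.02 and +0.03 rad; the key was pressed and is up again (all of step 2 and contact force between jack_plate and leaf above 0.05 N and value of joint leaf between -0.02 and 0.03 rad and value of joint start_key below 0.002 m).
It fails at once if the leaf is pushed up by more than 0.07 rad (about 18 mm at its outer end) (value of joint leaf above 0.07 rad).
It fails at once if the leaf sags by more than 0.045 rad (about 12 mm at its outer end) (value of joint leaf below -0.045 rad).
It fails at once if a bystander is moved by more than 50 mm (distance of any of pot, tube_block, reagent, tip_box, timer, slide_box, marker from where it was at the start of the episode above 0.05 m).
Of rack1, rack2, rack3, rack4 only 2 to 4 are there at a start; the rules pass over those that are not, and their reading is None.
At some moment in a run one of rack1, rack2, rack3, rack4 may be knocked a few centimetres aside while the robot is not near it.
It also fails if it takes over 210 s, if anything falls off the work surface, if the arm or the gripper's body presses on something with over 40 N, if the wrist force passes 120 N, or if a joint passes its speed limit or range.

### The arm

A 7-joint arm with a two-finger parallel gripper is mounted at the origin on the work surface. World frame = base frame: x ahead of the robot, y to its left, z up, the work surface at z = 0. Lengths are in m, angles in degrees, forces in N, time in s.
With the tool pointing down it reaches from about 0.425 to 1.025 m from the base axis. Payload 9.4 kg.
Tool frame: the origin (TCP) lies at the centre of the arm's flange, where the gripper is bolted on; the fingertips stand 186 mm ahead of it and the grasp point (between the pads) lies 167 mm ahead of it (grip_point_offset is the distance from the TCP to the grasp point, in m); z points along the fingers, y is the direction in which the jaws open and shut (so a half turn about z gives the same grasp; the last joint's range is limited). The gripper opens to 93 mm and grips with 3 to 60 N. Pads are 15 mm wide; open, the fingers measure 128 mm over their backs; the gripper's body (75 mm by 188 mm) begins 65 mm behind the grasp point.
Start: joints at [-68.795, 34.337, -0.143, 91.639, 0.103, 54.024, -4.572], TCP at [0.313, 0.654, 0.405] pointing down, gripper open.
Joint ranges: [-147.43, 147.43], [-19.82, 112.94], [-74.19, 73.91], [6.32, 146.72], [-59.91, 239.91], [6.04, 106.73], [-150.56, 150.56]. Speed limits (degrees/s): [127.2, 127.2, 172.46, 172.46, 180, 180, 180].

### API

Orientations are given as a 3x3 rotation matrix whose columns are the frame's x, y, z axes.
In Python, from station import * gives the robot as it stands. The module is installed in compiled form; this text tells all that it offers.
- The arm moves only by the tool step_arm, never from a script. Its argument "rows" is a list of rows, each a list of 7 numbers: the shift along the tool's x, y, z in m, then the turn, a rotation vector about the tool's x, y, z in rad, then the gripper command: -1 is fully open, 1 is shut, values between are in proportion. A call has 1 to 5 rows; each row is the pose to reach, as a shift and turn from the pose commanded when the call began, along the tool's axes at that moment; what a row does not reach only later rows make up. A row lasts 1/12 s, in which the tool goes at most 41.7 mm and 7.16 degrees, less where a joint would pass 70% of its speed; a pose out of reach is approached as far as the arm can. A call with a gripper value outside its range is refused whole. The fingers move at their own pace and stop on an object; "squeeze" is the grip in N (left out, the last holds). Time passes only in rows, so rows that repeat a pose let the fingers close. It gives the time, the measured TCP pose, the force and the opening at its end, in the units of the state.
- read_state(): the state, without advancing time (a new reading comes with each control period).
- read_camera(name): name is "scene" or "top" or "wrist"; returns a dict with "img" (420x560x3 uint8, red, green, blue), "intrinsics" (3x3 intrinsics, pixels), "dist" ([k1, k2, p1, p2, k3] as OpenCV has them; the pictures are not rectified), "position" and "orientation" of the camera in the world; the wrist camera has in their place "tool_from_camera" (4x4, takes a point from camera to tool coordinates, whose origin is the TCP and whose axes are the flange's). Camera axes: x right, y down, z forward; pixel columns grow to the right and rows downward; lengths in m; the calibration is good to about 2 mm. A picture is of the moment at which its call begins: read the wrist's pose just before it. There is no depth.
- close_job(): hands the job in, once; it reports no verdict.
Trained networks look in the newest picture that a camera, given by its name, has taken for a name from the list of things; names that differ only in an ending like _2 or _b are one class to them, and where a whole thing is asked for, a point or a joint stands for the part that bears it (a point fixed in the world has none). Each returns a list of dicts, best first, with "confidence" (0 to 1); they miss things now and then, are a little off and sometimes report something else, mostly with a low value. They report only what shows in the picture. A call takes as long as a camera call.
- recognise(camera, thing): "extent" ([centre column, centre row, width, height] in pixels, round what is visible of it).
- outline_of(camera, thing): "pixels" (420x560 bool, what is visible of it) and "extent" ([centre column, centre row, width, height] in pixels, round what is visible of it).
The state is a dict: "clock": time; "joints": joint angles; "dq": joint speeds; "effort": joint torques, N m; "eef_pos": TCP position; "orientation": TCP orientation; "wrist_force": force on the tool from outside, world axes, zero at the start; "wrist_torque": the same for the moment, N m; "finger_gap": opening from 0.0 (shut) to 1.0 (fully open).
Only numpy, scipy, OpenCV 4.12 (cv2) and the standard library are available. Lean on these libraries where they do the work, as an engineer would, in place of code of your own. Each camera call takes 0.05 s, during which the arm holds its last target. There are 200 camera calls.

## Working session

There is one attempt and no reset: what is moved stays moved. The work goes in short steps, Python scripts to look and compute and a tool call to move; the robot and the scene stay as the last step left them, time stands still between calls to the robot, and variables do not carry over. Pictures are saved under pics/ and viewed, about 12 in all and at most 16, crops included, and the job is handed in when it is done.

Besides the shell and the picture viewer there is one more tool, called after "Call:" as name([rows], argument=value, ...), one row to a line, values as JSON. step_arm: Moves the arm, as the interface text tells. Its arguments: {"type":"object","properties":{"rows":{"type":"array"},"squeeze":{"type":"number"}},"required":["rows"]}

```bash
mkdir -p pics
cat > h.py <<'E'
from station import *
import numpy as np, cv2
def pose():
    s=read_state(); return np.array(s["eef_pos"]),np.array(s["orientation"])
def cam(name):
    p,R=pose(); c=read_camera(name); K=np.array(c["intrinsics"]);d=np.array(c["dist"])
    if name=="wrist":
        T=np.array(c["tool_from_camera"]); Rc=R@T[:3,:3]; pc=p+R@T[:3,3]
    else: Rc=np.array(c["orientation"]); pc=np.array(c["position"])
    return dict(img=c["img"],K=K,d=d,R=Rc,p=pc)
def save(c,fn,crop=None,scale=1):
    im=c["img"][:,:,::-1]
    if crop: im=im[crop[1]:crop[3],crop[0]:crop[2]]
    cv2.imwrite("pics/"+fn,cv2.resize(im,None,fx=scale,fy=scale,interpolation=cv2.INTER_CUBIC))
def onplane(c,uv,z):
    u=cv2.undistortPoints(np.array(uv,float).reshape(-1,1,2),c["K"],c["d"]).reshape(-1,2)
    r=np.c_[u,np.ones(len(u))]@c["R"].T
    return c["p"]+r*((z-c["p"][2])/r[:,2])[:,None]
def proj(c,X):
    X=np.atleast_2d(X); rv,_=cv2.Rodrigues(c["R"].T)
    return cv2.projectPoints(X.astype(float),rv,-c["R"].T@c["p"],c["K"],c["d"])[0].reshape(-1,2)
E
python3 - <<'E'
from h import *
s=read_state(); print(s)
cs=cam("scene"); ct=cam("top")
save(cs,"scene0.png",scale=1.4); save(ct,"top0.png",scale=1.4)
for n,c in(("scene",cs),("top",ct)):
    print(n,c["p"].round(3),c["R"].round(3).tolist())
    for t in ["rack1_mid","rack1_block","leaf","leaf_top","jack_top","knob_mid","start_key_top","pot","tube_block","reagent","tip_box","timer","slide_box","marker"]:
        try: print(t,[(np.round(r["extent"]).astype(int).tolist(),round(r["confidence"],2)) for r in recognise(n,t)][:6])
        except Exception as e: print(t,e)
E
```

```text
{'clock': 0.0, 'joints': array([-68.79659246,  34.38381541,  -0.1469552 ,  91.67966548,
         0.10411745,  54.02439168,  -4.57210815]), 'dq': array([ 0.06516819, -0.08098909, -0.02443481,  0.1338225 ,  0.10293757,
        0.06283303,  0.03147357]), 'effort': array([ 8.72649052e-04, -7.65083957e+01,  1.49804257e+00, -2.52355510e+01,
       -5.23030758e-02,  1.67073525e-02,  1.43350489e-04]), 'eef_pos': array([0.31313776, 0.65366887, 0.40387618]), 'orientation': array([[-9.01885750e-01,  4.31974320e-01, -5.30178067e-04],
       [ 4.31974621e-01,  9.01884617e-01, -1.43680913e-03],
       [-1.42505203e-04, -1.52486115e-03, -9.99998827e-01]]), 'wrist_force': array([-0.06479122, -0.89946909, -0.35845452]), 'wrist_torque': array([ 0.00680581, -0.00041683, -0.01811474]), 'finger_gap': 0.9999480818544751}
scene [ 1.304 -0.395  0.749] [[0.482, 0.517, -0.708], [0.876, -0.287, 0.387], [-0.003, -0.806, -0.591]]
rack1_mid [([205, 232, 41, 37], 0.69)]
rack1_block [([204, 232, 40, 37], 0.67), ([152, 233, 50, 16], 0.37)]
leaf [([340, 194, 115, 56], 0.85)]
leaf_top [([342, 197, 117, 57], 0.81)]
jac
[... 521 characters left out ...]
 -0.009], [0.008, -0.128, -0.992]]
rack1_mid [([324, 242, 34, 34], 0.82), ([377, 199, 29, 34], 0.6)]
rack1_block [([322, 244, 33, 33], 0.84)]
leaf [([215, 192, 82, 55], 0.7)]
leaf_top [([216, 190, 88, 61], 0.72)]
jack_top []
knob_mid [([376, 201, 30, 32], 0.65)]
start_key_top [([325, 244, 36, 31], 0.55), ([152, 210, 5, 9], 0.38), ([412, 262, 37, 19], 0.3)]
pot []
tube_block [([242, 146, 30, 21], 0.81), ([216, 192, 80, 61], 0.19)]
reagent [([138, 284, 30, 19], 0.81), ([214, 192, 83, 59], 0.5), ([240, 147, 33, 20], 0.48), ([371, 240, 17, 9], 0.42)]
tip_box [([334, 151, 36, 34], 0.63)]
timer [([150, 256, 25, 25], 0.64)]
slide_box [([140, 284, 30, 22], 0.6), ([411, 260, 38, 18], 0.58)]
marker []
```

View pics/scene0.png

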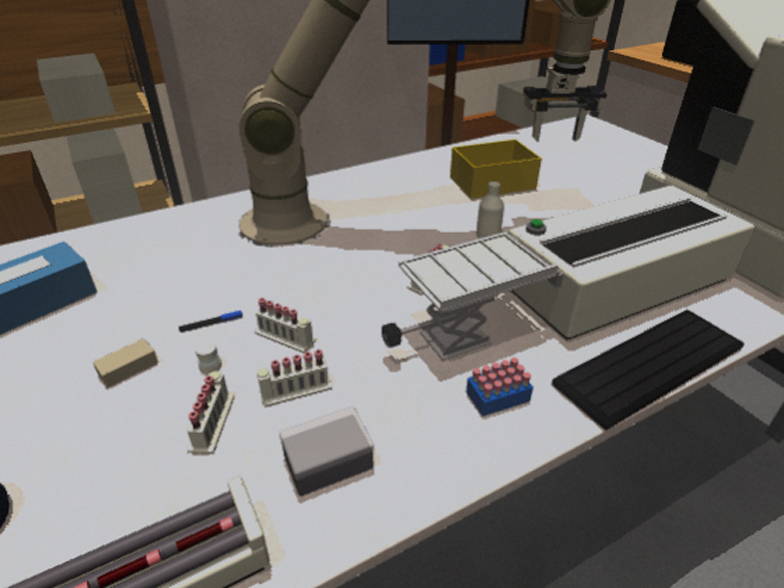

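View pics/top0.png

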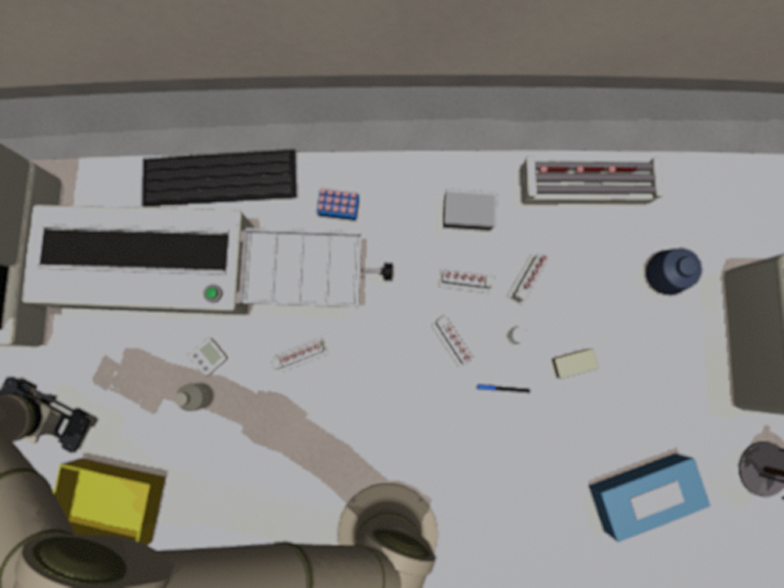

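The scene picture shows the leaf at (480,270), the knob at (392,335), three racks around (210,410), (293,375) and (285,322), and the key at (536,226). The top picture shows a fourth rack at (300,352) near the leaf, so all four are present. Next I'll turn these into positions.

Run:
```python
from h import *
ct=cam("top"); cs=cam("scene")
def tp(uv,z): return onplane(ct,np.array(uv)/1.4,z).round(3).tolist()
print("leaf corners",tp([(245,232),(360,232),(358,305),(240,305)],.155))
print("knob",tp([(388,271)],.07), onplane(cs,np.array([(392,335)])/1.4,.07).round(3))
for n,uv in dict(A=(467,281),B=(528,279),C=(454,341),D=(300,352)).items(): print(n,tp([uv],.06))
for z in (.15,.17,.19,.21): print("key",z,tp([(212,293)],z),onplane(cs,np.array([(536,224)])/1.4,z).round(3))
for n,uv,z in (("reagent",(195,397),.1),("timer",(207,355),.02),("pot",(516,335),.04),("tip",(470,210),.06),("slide",(576,363),.03),("tube",(338,204),.06)): print(n,tp([uv],z))
print(ct["K"][0,0],cs["K"][0,0]); c=read_camera("wrist"); print(c["tool_from_camera"],c["intrinsics"])
```

```text
leaf corners [[0.699, 0.312, 0.155], [0.696, 0.053, 0.155], [0.531, 0.059, 0.155], [0.535, 0.32, 0.155]]
knob [[0.62, -0.009, 0.07]] [[ 0.628 -0.011  0.07 ]]
A [[0.596, -0.198, 0.06]]
B [[0.599, -0.345, 0.06]]
C [[0.453, -0.162, 0.06]]
D [[0.432, 0.2, 0.06]]
key 0.15 [[0.563, 0.385, 0.15]] [[0.539 0.402 0.15 ]]
key 0.17 [[0.56, 0.379, 0.17]] [[0.564 0.376 0.17 ]]
key 0.19 [[0.557, 0.372, 0.19]] [[0.59  0.349 0.19 ]]
key 0.21 [[0.555, 0.366, 0.21]] [[0.616 0.322 0.21 ]]
reagent [[0.331, 0.434, 0.1]]
timer [[0.428, 0.433, 0.02]]
pot [[0.466, -0.315, 0.04]]
tip [[0.77, -0.211, 0.06]]
slide [[0.396, -0.462, 0.03]]
tube [[0.789, 0.11, 0.06]]
400.5391812239013 391.61203947713165
[[-4.14654535e-05 -9.67907596e-01 -2.51306354e-01  6.90191200e-02]
 [ 9.99999877e-01 -1.64379336e-04  4.68108181e-04  7.88285659e-04]
 [-4.94395036e-04 -2.51306303e-01  9.67907484e-01  2.03221823e-02]
 [ 0.00000000e+00  0.00000000e+00  0.00000000e+00  1.00000000e+00]] [[299.6364681    0.         282.07932955]
 [  0.         299.6364681  209.9013485 ]
 [  0.           0.           1.        ]]
```

```bash
cat >> h.py <<'E'
from scipy.spatial.transform import Rotation as Ro, Slerp
def RD(yaw):  # tool down, tool x axis at heading yaw (deg)
    a=np.radians(yaw); x=np.array([np.cos(a),np.sin(a),0]); z=np.array([0,0,-1.]); return np.c_[x,np.cross(z,x),z]
def plan(*wps, start=None):
    """prints per call tool-frame delta (to be repeated over the rows)"""
    p,R=start or pose()
    for p1,R1 in wps:
        p1=np.array(p1,float); rv=Ro.from_matrix(R.T@R1).magnitude()
        n=max(1,int(np.ceil(max(np.linalg.norm(p1-p)/.205,rv/.61))))
        sl=Slerp([0,1],Ro.from_matrix([R,R1])); a,A=p,R
        for i in range(1,n+1):
            b=p+(p1-p)*i/n; B=sl(i/n).as_matrix()
            d=A.T@(b-a); r=Ro.from_matrix(A.T@B).as_rotvec()
            rows=max(np.linalg.norm(d)/.0417,np.linalg.norm(r)/.125)
            print(d.round(3).tolist(),r.round(3).tolist(),"rows %.1f"%rows); a,A=b,B
        p,R=p1,R1
        print("--")
E
python3 - <<'E'
from h import *
plan(([.62,-.005,.40],RD(90)))
E
```

```text
[-0.14, -0.115, 0.001] [0.0, 0.0, 0.281] rows 4.4
[-0.167, -0.072, 0.001] [0.0, 0.0, 0.281] rows 4.4
[-0.18, -0.023, 0.001] [0.0, 0.0, 0.281] rows 4.4
[-0.18, 0.028, 0.001] [0.0, 0.0, 0.281] rows 4.4
--
```

Call:
step_arm([
  [-0.14, -0.115, 0.001, 0, 0, 0.281, -1],
  [-0.14, -0.115, 0.001, 0, 0, 0.281, -1],
  [-0.14, -0.115, 0.001, 0, 0, 0.281, -1],
  [-0.14, -0.115, 0.001, 0, 0, 0.281, -1],
  [-0.14, -0.115, 0.001, 0, 0, 0.281, -1],
])

```text
clock: 2.07
eef_pos: [0.3929, 0.4839, 0.404]
orientation: [[-0.743, 0.67, 0.002], [0.67, 0.743, -0.003], [-0.003, -0.001, -1.0]]
wrist_force: [-0.0, -0.6, -1.0]
finger_gap: 1.001
```

Call:
step_arm([
  [-0.167, -0.072, 0.001, 0, 0, 0.281, -1],
  [-0.167, -0.072, 0.001, 0, 0, 0.281, -1],
  [-0.167, -0.072, 0.001, 0, 0, 0.281, -1],
  [-0.167, -0.072, 0.001, 0, 0, 0.281, -1],
  [-0.167, -0.072, 0.001, 0, 0, 0.281, -1],
])

```text
clock: 2.48
eef_pos: [0.4689, 0.3193, 0.4031]
orientation: [[-0.528, 0.849, 0.001], [0.849, 0.528, -0.002], [-0.002, 0.0, -1.0]]
wrist_force: [0.4, -0.7, 0.1]
finger_gap: 1.0
```

Call:
step_arm([
  [-0.18, -0.023, 0.001, 0, 0, 0.281, -1],
  [-0.18, -0.023, 0.001, 0, 0, 0.281, -1],
  [-0.18, -0.023, 0.001, 0, 0, 0.281, -1],
  [-0.18, -0.023, 0.001, 0, 0, 0.281, -1],
  [-0.18, -0.023, 0.001, 0, 0, 0.281, -1],
])

```text
clock: 2.9
eef_pos: [0.5451, 0.1546, 0.4022]
orientation: [[-0.272, 0.962, 0.002], [0.962, 0.272, -0.002], [-0.002, 0.001, -1.0]]
wrist_force: [0.1, -0.5, -0.6]
finger_gap: 0.997
```

Call:
step_arm([
  [-0.18, 0.028, 0.001, 0, 0, 0.281, -1],
  [-0.18, 0.028, 0.001, 0, 0, 0.281, -1],
  [-0.18, 0.028, 0.001, 0, 0, 0.281, -1],
  [-0.18, 0.028, 0.001, 0, 0, 0.281, -1],
  [-0.18, 0.028, 0.001, 0, 0, 0.281, -1],
])

```text
clock: 3.32
eef_pos: [0.6215, -0.0108, 0.4012]
orientation: [[0.005, 1.0, 0.002], [1.0, -0.005, -0.003], [-0.003, 0.002, -1.0]]
wrist_force: [0.0, -0.5, 0.5]
finger_gap: 0.999
```

Run:
```python
from h import *
s=read_state(); print(s["clock"],s["eef_pos"],s["orientation"].round(3).tolist(),s["joints"])
c=cam("wrist"); save(c,"w1.png",scale=1.4)
for t in("knob_mid","jack_top","leaf","rack1_mid"): print(t,[(np.round(r["extent"]).tolist(),round(r["confidence"],2)) for r in recognise("wrist",t)])
r=recognise("wrist","knob_mid")
if r: print(onplane(c,[r[0]["extent"][:2]],.07))
```

```text
3.3167 [ 0.62150337 -0.01077408  0.40120753] [[0.005, 1.0, 0.002], [1.0, -0.005, -0.003], [-0.003, 0.002, -1.0]] [-16.97456873  28.28524681  18.74726939 106.85933384 -11.86757944
  46.63581946   7.55207195]
knob_mid [([283.0, 195.0, 44.0, 36.0], 0.76)]
jack_top []
leaf [([276.0, 72.0, 267.0, 143.0], 0.74), ([109.0, 31.0, 78.0, 62.0], 0.43)]
rack1_mid [([200.0, 282.0, 13.0, 14.0], 0.5)]
[[ 0.62427251 -0.00646534  0.07      ]]
```

View pics/w1.png

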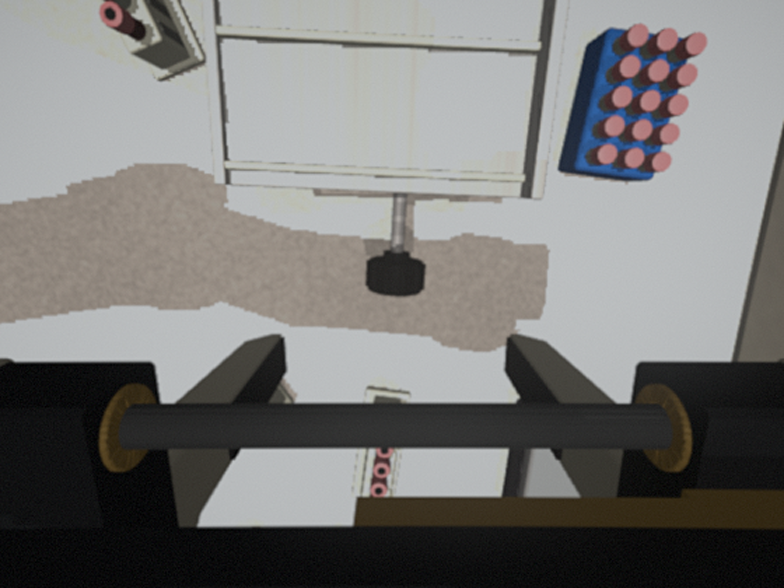

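The wrist view shows the knob at (395,273), with the leaf above it and its outer end edge at row ~190. The tube block is at (640,100). I'll turn the knob with the tool leaned 25° away from the leaf and swung ±45° about the knob axis.

```bash
cat >> h.py <<'E'
def KN(th,k=(.624,-.010,.068),back=0.,phi=25):
    f=np.radians(phi); R=np.c_[[0,np.cos(f),np.sin(f)],[1,0,0],[0,np.sin(f),-np.cos(f)]]
    R=Ro.from_euler('y',th,degrees=True).as_matrix()@R
    return np.array(k)-(.167+back)*R[:,2],R
E
python3 - <<'E'
from h import *
# reference pictures of the leaf with the arm away
cs=cam("scene"); cv2.imwrite("ref_scene.png",cs["img"])
plan(KN(-45,back=.09),KN(-45))
p0,R0=KN(0)
for i in range(1,6):
    p,R=KN(6*i); print((R0.T@(p-p0)).round(4).tolist(),Ro.from_matrix(R0.T@R).as_rotvec().round(4).tolist())
E
```

```text
[-0.058, -0.08, 0.084] [-0.387, 0.206, -0.085] rows 3.6
[-0.062, -0.109, 0.034] [-0.387, 0.206, -0.085] rows 3.6
--
[-0.0, 0.0, 0.09] [0.0, -0.0, 0.0] rows 2.2
--
[-0.0004, 0.0158, 0.0008] [0.0949, -0.0, 0.0443]
[-0.0014, 0.0315, 0.003] [0.1898, -0.0, 0.0885]
[-0.0031, 0.0468, 0.0067] [0.2847, -0.0, 0.1328]
[-0.0055, 0.0616, 0.0119] [0.3796, 0.0, 0.177]
[-0.0086, 0.0757, 0.0184] [0.4745, 0.0, 0.2213]
```

Call:
step_arm([
  [-0.058, -0.08, 0.084, -0.387, 0.206, -0.085, -0.29],
  [-0.058, -0.08, 0.084, -0.387, 0.206, -0.085, -0.29],
  [-0.058, -0.08, 0.084, -0.387, 0.206, -0.085, -0.29],
  [-0.058, -0.08, 0.084, -0.387, 0.206, -0.085, -0.29],
  [-0.058, -0.08, 0.084, -0.387, 0.206, -0.085, -0.29],
])

```text
clock: 4.08
eef_pos: [0.5411, -0.06, 0.317]
orientation: [[-0.12, 0.929, 0.35], [0.976, 0.046, 0.212], [0.18, 0.367, -0.913]]
wrist_force: [0.6, 1.4, -0.8]
finger_gap: 0.689
```

Call:
step_arm([
  [-0.062, -0.109, 0.034, -0.387, 0.206, -0.085, -0.29],
  [-0.062, -0.109, 0.034, -0.387, 0.206, -0.085, -0.29],
  [-0.062, -0.109, 0.034, -0.387, 0.206, -0.085, -0.29],
  [-0.062, -0.109, 0.034, -0.387, 0.206, -0.085, -0.29],
  [-0.062, -0.109, 0.034, -0.387, 0.206, -0.085, -0.29],
])

```text
clock: 4.5
eef_pos: [0.5216, -0.1412, 0.3107]
orientation: [[-0.267, 0.841, 0.47], [0.911, 0.061, 0.408], [0.315, 0.537, -0.782]]
wrist_force: [0.5, -0.7, -1.8]
finger_gap: 0.646
```

Run:
```python
from h import *
s=read_state(); print(s["eef_pos"],s["joints"].round(1),s["finger_gap"]); print(KN(-45,back=.09)); print(s["orientation"])
c=cam("wrist"); save(c,"w2.png",scale=1.2)
r=recognise("wrist","knob_mid"); print([(x["extent"],x["confidence"]) for x in r])
print("expected",proj(c,[(.624,-.007,.068),(.624,-.007,.075)]))
plan(KN(-45))
```

```text
[ 0.52157882 -0.14115441  0.31067164] [ 49.6  37.2 -46.3 125.9 -59.8   6.1  84.5] 0.6463150607624855
(array([ 0.45929991, -0.11861289,  0.23270009]), array([[-0.29883624,  0.70710678,  0.64085638],
       [ 0.90630779,  0.        ,  0.42261826],
       [ 0.29883624,  0.70710678, -0.64085638]]))
[[-0.26724707  0.84117453  0.47011106]
 [ 0.9107232   0.06105429  0.40847965]
 [ 0.31490038  0.53730604 -0.78239374]]
[([240.4, 186.8, 50.2, 38.8], 0.93)]
expected [[242.3707443  189.66421288]
 [245.68858459 188.38263425]]
[0.021, -0.07, 0.131] [-0.221, 0.017, -0.049] rows 3.6
--
```

View pics/w2.png

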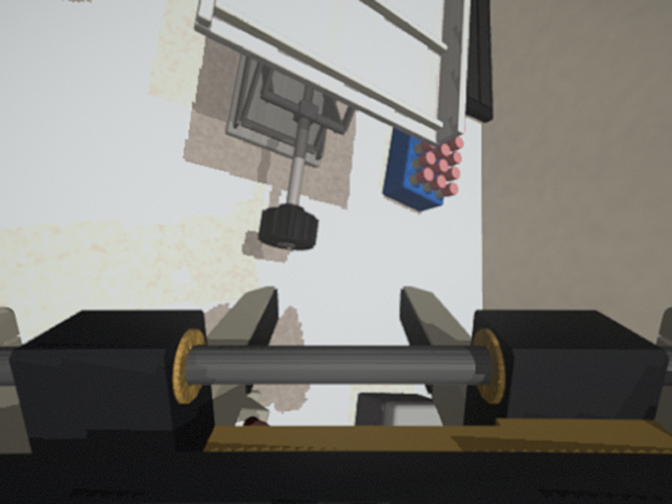

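The tool stopped at the j6 limit (6°), so leaning toward the robot is bad. I'll use the θ = 0 to +60 side instead.

Run:
```python
from h import *
plan(KN(0,back=.12),KN(30,back=.12))
```

```text
[-0.004, 0.099, 0.041] [0.494, 0.035, 0.274] rows 4.5
--
[-0.015, 0.13, 0.032] [0.475, -0.0, 0.221] rows 4.2
--
```

Call:
step_arm([
  [-0.004, 0.099, 0.041, 0.494, 0.035, 0.274, -0.29],
  [-0.004, 0.099, 0.041, 0.494, 0.035, 0.274, -0.29],
  [-0.004, 0.099, 0.041, 0.494, 0.035, 0.274, -0.29],
  [-0.004, 0.099, 0.041, 0.494, 0.035, 0.274, -0.29],
  [-0.004, 0.099, 0.041, 0.494, 0.035, 0.274, -0.29],
])

```text
clock: 5.02
eef_pos: [0.6275, -0.1207, 0.3315]
orientation: [[-0.093, 0.986, 0.141], [0.907, 0.026, 0.419], [0.41, 0.167, -0.897]]
wrist_force: [0.4, 0.3, -0.6]
finger_gap: 0.643
```

Run:
```python
from h import *
s=read_state(); print(s["eef_pos"],s["joints"].round(1),s["finger_gap"]); print(KN(0,back=.12)); print(s["orientation"])
plan(KN(30,back=.12))
```

```text
[ 0.62745745 -0.12068669  0.33150761] [ 13.6  34.   -2.7 108.4 -39.1  41.2  45.8] 0.6429327893701693
(array([ 0.624     , -0.13129144,  0.32811033]), array([[ 0.        ,  1.        ,  0.        ],
       [ 0.90630779,  0.        ,  0.42261826],
       [ 0.42261826,  0.        , -0.90630779]]))
[[-0.09323451  0.98562637  0.14088291]
 [ 0.90748138  0.02590985  0.41929254]
 [ 0.40961552  0.16694115 -0.89685326]]
[-0.019, 0.059, 0.024] [0.308, 0.006, 0.157] rows 2.8
[-0.009, 0.066, 0.004] [0.308, 0.006, 0.157] rows 2.8
--
```

Call:
step_arm([
  [-0.019, 0.059, 0.024, 0.308, 0.006, 0.157, -0.29],
  [-0.019, 0.059, 0.024, 0.308, 0.006, 0.157, -0.29],
  [-0.019, 0.059, 0.024, 0.308, 0.006, 0.157, -0.29],
])

```text
clock: 5.27
eef_pos: [0.6929, -0.1242, 0.3097]
orientation: [[0.06, 0.984, -0.169], [0.909, 0.016, 0.418], [0.414, -0.178, -0.893]]
wrist_force: [-0.4, 1.0, -1.3]
finger_gap: 0.644
```

Call:
step_arm([
  [-0.009, 0.066, 0.004, 0.308, 0.006, 0.157, -0.29],
  [-0.009, 0.066, 0.004, 0.308, 0.006, 0.157, -0.29],
  [-0.009, 0.066, 0.004, 0.308, 0.006, 0.157, -0.29],
  [-0.009, 0.066, 0.004, 0.308, 0.006, 0.157, -0.29],
])

```text
clock: 5.6
eef_pos: [0.7539, -0.1304, 0.289]
orientation: [[0.209, 0.864, -0.457], [0.906, 0.004, 0.422], [0.367, -0.503, -0.783]]
wrist_force: [-0.7, 0.8, -0.4]
finger_gap: 0.645
```

Run:
```python
from h import *
s=read_state(); print(s["eef_pos"],s["joints"].round(1),s["finger_gap"]); print(KN(30,back=.12)); print(s["orientation"])
plan(KN(55,back=.05))
```

```text
[ 0.75392745 -0.1303974   0.2890474 ] [  4.8  51.4   9.1  78.8 -25.3  86.2  16.1] 0.6449749013447326
(array([ 0.75405517, -0.13129144,  0.29326216]), array([[ 0.21130913,  0.8660254 , -0.45315389],
       [ 0.90630779,  0.        ,  0.42261826],
       [ 0.36599815, -0.5       , -0.78488557]]))
[[ 0.20947039  0.86433698 -0.45721302]
 [ 0.90647802  0.00366983  0.42223705]
 [ 0.36663299 -0.50289971 -0.78273376]]
[-0.007, 0.081, 0.083] [0.391, 0.001, 0.186] rows 3.5
--
```

Run:
```python
from h import *
plan(KN(6,back=.10),KN(-18,back=.06),KN(-18))
```

```text
[-0.008, -0.1, 0.036] [-0.384, -0.0, -0.175] rows 3.4
--
[-0.008, -0.084, 0.056] [-0.38, 0.0, -0.177] rows 3.4
--
[-0.0, 0.0, 0.06] [0.0, 0.0, -0.0] rows 1.4
--
```

Call:
step_arm([
  [-0.008, -0.1, 0.036, -0.384, 0, -0.175, -0.29],
  [-0.008, -0.1, 0.036, -0.384, 0, -0.175, -0.29],
  [-0.008, -0.1, 0.036, -0.384, 0, -0.175, -0.29],
  [-0.008, -0.1, 0.036, -0.384, 0, -0.175, -0.29],
])

```text
clock: 5.93
eef_pos: [0.6423, -0.1258, 0.312]
orientation: [[0.043, 0.996, -0.08], [0.907, -0.005, 0.422], [0.419, -0.091, -0.903]]
wrist_force: [-0.6, 0.1, 0.4]
finger_gap: 0.64
```

Call:
step_arm([
  [-0.008, -0.084, 0.056, -0.38, 0, -0.177, -0.29],
  [-0.008, -0.084, 0.056, -0.38, 0, -0.177, -0.29],
  [-0.008, -0.084, 0.056, -0.38, 0, -0.177, -0.29],
  [-0.008, -0.084, 0.056, -0.38, 0, -0.177, -0.29],
  [-0.008, -0.084, 0.056, -0.38, 0, -0.177, -0.29],
])

```text
clock: 6.35
eef_pos: [0.5554, -0.1098, 0.2646]
orientation: [[-0.129, 0.948, 0.291], [0.907, -0.006, 0.42], [0.4, 0.318, -0.86]]
wrist_force: [-0.8, 0.0, 1.6]
finger_gap: 0.643
```

Run:
```python
from h import *
s=read_state(); print(s["eef_pos"],s["joints"].round(1),s["finger_gap"]); print(KN(-18,back=.06)[0]);
c=cam("wrist")
r=recognise("wrist","knob_mid"); print([(x["extent"],x["confidence"]) for x in r])
print("expected",proj(c,[(.624,-.006,.068),(.624,-.006,.075)]))
plan(KN(-18))
```

```text
[ 0.55539098 -0.10983403  0.26463095] [ 28.1  37.1 -22.3 122.1 -56.4  17.9  68.8] 0.6428921717007923
[ 0.56042536 -0.10593435  0.26366263]
[([282.1, 218.6, 60.5, 49.1], 0.6)]
expected [[283.95505292 220.46206973]
 [287.13082829 219.10149575]]
[0.003, 0.001, 0.063] [0.009, 0.001, -0.004] rows 1.5
--
```

Run:
```python
from h import *
plan(KN(-14))
p0,R0=KN(0)
for i in range(1,6):
    p,R=KN(5.6*i); print((R0.T@(p-p0)).round(4).tolist(),Ro.from_matrix(R0.T@R).as_rotvec().round(4).tolist())
for i in range(1,6):
    p,R=KN(-5.6*i); print((R0.T@(p-p0)).round(4).tolist(),Ro.from_matrix(R0.T@R).as_rotvec().round(4).tolist())
```

```text
[0.003, 0.011, 0.064] [0.072, 0.001, 0.026] rows 1.6
--
[-0.0003, 0.0148, 0.0007] [0.0886, 0.0, 0.0413]
[-0.0012, 0.0294, 0.0026] [0.1772, -0.0, 0.0826]
[-0.0027, 0.0437, 0.0059] [0.2657, 0.0, 0.1239]
[-0.0048, 0.0577, 0.0104] [0.3543, -0.0, 0.1652]
[-0.0075, 0.0711, 0.0161] [0.4429, 0.0, 0.2065]
[-0.0003, -0.0148, 0.0007] [-0.0886, 0.0, -0.0413]
[-0.0012, -0.0294, 0.0026] [-0.1772, -0.0, -0.0826]
[-0.0027, -0.0437, 0.0059] [-0.2657, 0.0, -0.1239]
[-0.0048, -0.0577, 0.0104] [-0.3543, -0.0, -0.1652]
[-0.0075, -0.0711, 0.0161] [-0.4429, 0.0, -0.2065]
```

Call:
step_arm([
  [0.003, 0.011, 0.064, 0.072, 0.001, 0.026, -0.29],
  [0.003, 0.011, 0.064, 0.072, 0.001, 0.026, -0.29],
  [0.003, 0.011, 0.064, 0.072, 0.001, 0.026, -0.29],
])

```text
clock: 6.7
eef_pos: [0.5902, -0.0764, 0.2116]
orientation: [[-0.108, 0.971, 0.215], [0.906, 0.006, 0.424], [0.41, 0.241, -0.88]]
wrist_force: [-0.4, 0.2, 1.0]
finger_gap: 0.643
```

Call:
step_arm([
  [0, 0, 0, 0, 0, 0, 1],
  [0, 0, 0, 0, 0, 0, 1],
  [0, 0, 0, 0, 0, 0, 1],
  [0, 0, 0, 0, 0, 0, 1],
], squeeze=40)

```text
clock: 7.03
eef_pos: [0.586, -0.0803, 0.2139]
orientation: [[-0.103, 0.971, 0.217], [0.906, 0.002, 0.424], [0.411, 0.24, -0.879]]
wrist_force: [-4.4, 1.9, -4.8]
finger_gap: 0.446
```

Call:
step_arm([
  [-0.0003, 0.0148, 0.0007, 0.0886, 0, 0.0413, 1],
  [-0.0012, 0.0294, 0.0026, 0.1772, 0, 0.0826, 1],
  [-0.0027, 0.0437, 0.0059, 0.2657, 0, 0.1239, 1],
  [-0.0048, 0.0577, 0.0104, 0.3543, 0, 0.1652, 1],
  [-0.0075, 0.0711, 0.0161, 0.4429, 0, 0.2065, 1],
])

```text
clock: 7.45
eef_pos: [0.6603, -0.0799, 0.2145]
orientation: [[0.103, 0.969, -0.226], [0.907, 0.001, 0.421], [0.408, -0.248, -0.878]]
wrist_force: [-1.5, 6.9, -8.6]
finger_gap: 0.444
```

Run:
```python
from h import *
s=read_state(); print(s["eef_pos"],s["joints"].round(1),s["finger_gap"],s["wrist_force"],s["wrist_torque"]); p,R=KN(14); print(p);print(s["orientation"]-R)
c=cam("scene"); save(c,"s1.png",crop=(240,140,420,275),scale=4.4)
```

```text
[ 0.66030339 -0.07993843  0.21446472] [  2.2  47.4   8.1 101.4 -35.2  55.7  31.9] 0.443939241639413 [-1.50610883  6.92818066 -8.63435364] [ 0.23549204 -0.46419031 -0.4938057 ]
[ 0.6606157  -0.08057725  0.21485756]
[[ 0.00100597 -0.00160264 -0.00651821]
 [ 0.00070428  0.00147411 -0.0015162 ]
 [-0.00181323 -0.00633511  0.00092246]]
```

View pics/s1.png

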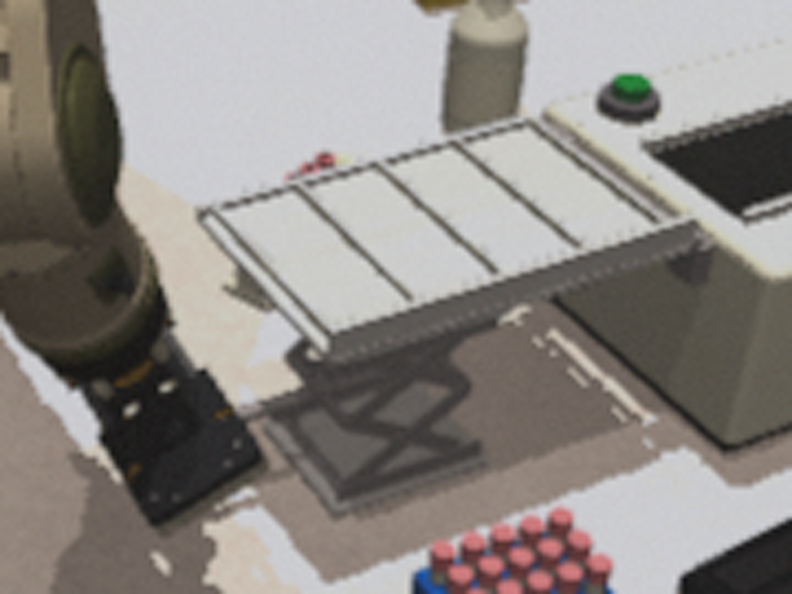

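The crop shows the gripper on the knob at (180,440). The jack's dark platform sits just under the leaf's outer end at (300–470, 350–385). The knob turned without slipping. I'll continue with a second half-stroke, then project candidate platform heights.

Call:
step_arm([
  [-0.0003, 0.0148, 0.0007, 0.0886, 0, 0.0413, 1],
  [-0.0012, 0.0294, 0.0026, 0.1772, 0, 0.0826, 1],
  [-0.0027, 0.0437, 0.0059, 0.2657, 0, 0.1239, 1],
  [-0.0048, 0.0577, 0.0104, 0.3543, 0, 0.1652, 1],
  [-0.0075, 0.0711, 0.0161, 0.4429, 0, 0.2065, 1],
])

```text
clock: 7.92
eef_pos: [0.7251, -0.0803, 0.1798]
orientation: [[0.283, 0.74, -0.61], [0.907, 0.002, 0.422], [0.313, -0.673, -0.67]]
wrist_force: [-6.3, 3.8, -3.7]
finger_gap: 0.439
```

Run:
```python
from h import *
s=read_state(); print(s["eef_pos"],s["joints"].round(1),s["finger_gap"],s["wrist_force"]); p,R=KN(42); print(p);print(np.abs(s["orientation"]-R).max())
c=cam("scene"); x0,y0,S=275,195,8
im=c["img"][195:260,275:370,::-1]; im=cv2.resize(im,None,fx=S,fy=S,interpolation=cv2.INTER_CUBIC)
im=np.clip(im.astype(float)*1.5,0,255).astype(np.uint8)
jc=np.array([.620,.130])
for z,col in ((.125,(0,0,255)),(.135,(0,255,0)),(.145,(255,0,0))):
    q=[(jc[0]+a*.0475,jc[1]+b*.0575,z) for a,b in((-1,-1),(1,-1),(1,1),(-1,1))]
    uv=((proj(c,q)-[x0,y0]+.5)*S).astype(int); cv2.polylines(im,[uv],True,col,1)
q=[(.533,.056,.146),(.698,.056,.146),(.698,.312,.146)]
uv=((proj(c,q)-[x0,y0]+.5)*S).astype(int); cv2.polylines(im,[uv],False,(0,255,255),1)
cv2.imwrite("pics/s2.png",im)
```

```text
[ 0.72509245 -0.08025099  0.17982975] [ -0.4  58.9  12.4  83.1 -28.2  86.7  15.1] 0.4391872315873312 [-6.27653417  3.77699408 -3.73485938]
[ 0.72527519 -0.08057725  0.1804775 ]
0.003983289599491346
```

View pics/s2.png

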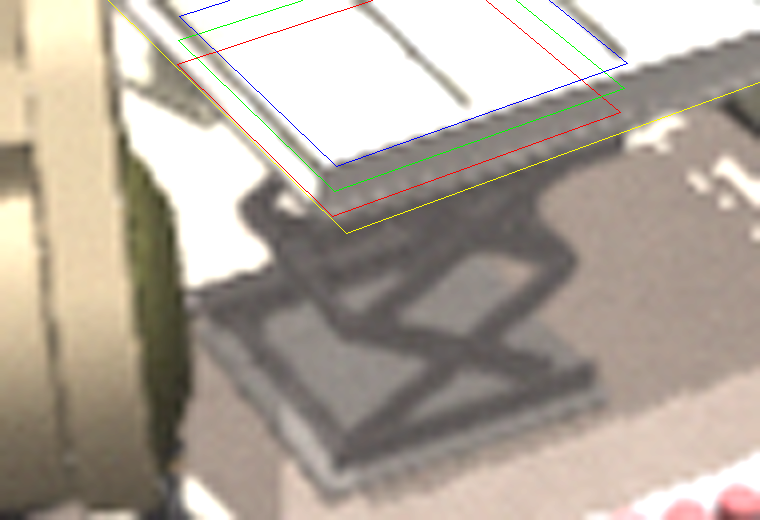

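```bash
cat > lift.py <<'E'
from h import *
def lift():
    ref=cv2.imread("ref_scene.png"); g0=cv2.cvtColor(ref,cv2.COLOR_RGB2GRAY)
    c=cam("scene"); g1=cv2.cvtColor(c["img"],cv2.COLOR_RGB2GRAY)
    P=np.float32([(286,188),(315,217),(308,182.5),(333,208),(300,203),(330,174),(352,200),(360,168),(385,188),(396,190)]).reshape(-1,1,2)
    q,st,e=cv2.calcOpticalFlowPyrLK(g0,g1,P,None,winSize=(11,11),maxLevel=1,criteria=(3,50,.001))
    for a,b,s_ in zip(P.reshape(-1,2),q.reshape(-1,2),st.ravel()): print(a,(b-a).round(2),s_)
    # ECC: outer third patch and hinge third patch
    for n,(x0,y0,x1,y1) in dict(outer=(283,178,335,216),hinge=(345,162,392,196)).items():
        W=np.eye(2,3,dtype=np.float32)
        try:
            cc,W=cv2.findTransformECC(g0[y0:y1,x0:x1],g1[y0:y1,x0:x1],W,cv2.MOTION_TRANSLATION,(3,100,1e-5),None,3); print(n,round(cc,4),W[:,2].round(2))
        except Exception as ex: print(n,"ecc fail")
    return c
if __name__=="__main__":
    s=read_state(); print(s["clock"],s["eef_pos"].round(4),s["finger_gap"],s["wrist_force"].round(1)); lift()
E
python3 lift.py
```

```text
7.9667 [ 0.7261 -0.0799  0.1776] 0.4413836549590546 [-3.1 -3.2 26.9]
[286. 188.] [-41.93  23.58] 1
[315. 217.] [0.14 0.1 ] 1
[308.  182.5] [-19.37 -73.29] 1
[333. 208.] [-0.    0.02] 1
[300. 203.] [-11.66 -12.5 ] 1
[330. 174.] [-0.01  0.02] 1
[352. 200.] [0.01 0.02] 1
[360. 168.] [-0.01 -0.02] 1
[385. 188.] [0.01 0.01] 1
[396. 190.] [0.01 0.01] 1
outer 0.4435 [0.15 0.36]
hinge 0.9999 [-0.01 -0.01]
```

Call:
step_arm([
  [0, 0, 0, 0, 0, 0, -0.2],
  [0, 0, 0, 0, 0, 0, -0.2],
  [0, 0, 0, 0, 0, 0, -0.2],
])

```text
clock: 8.27
eef_pos: [0.7255, -0.0806, 0.1803]
orientation: [[0.281, 0.746, -0.604], [0.906, 0.001, 0.423], [0.316, -0.666, -0.675]]
wrist_force: [0.0, -0.9, 0.0]
finger_gap: 0.585
```

Call:
step_arm([
  [-0.0003, -0.0148, 0.0007, -0.0886, 0, -0.0413, -0.2],
  [-0.0012, -0.0294, 0.0026, -0.1772, 0, -0.0826, -0.2],
  [-0.0027, -0.0437, 0.0059, -0.2657, 0, -0.1239, -0.2],
  [-0.0048, -0.0577, 0.0104, -0.3543, 0, -0.1652, -0.2],
  [-0.0075, -0.0711, 0.0161, -0.4429, 0, -0.2065, -0.2],
])

```text
clock: 8.68
eef_pos: [0.6604, -0.0804, 0.2153]
orientation: [[0.098, 0.972, -0.212], [0.907, 0.001, 0.422], [0.41, -0.234, -0.882]]
wrist_force: [0.6, -0.1, -0.8]
finger_gap: 0.598
```

Call:
step_arm([
  [-0.0003, -0.0148, 0.0007, -0.0886, 0, -0.0413, -0.2],
  [-0.0012, -0.0294, 0.0026, -0.1772, 0, -0.0826, -0.2],
  [-0.0027, -0.0437, 0.0059, -0.2657, 0, -0.1239, -0.2],
  [-0.0048, -0.0577, 0.0104, -0.3543, 0, -0.1652, -0.2],
  [-0.0075, -0.0711, 0.0161, -0.4429, 0, -0.2065, -0.2],
])

```text
clock: 9.1
eef_pos: [0.5868, -0.0798, 0.2154]
orientation: [[-0.107, 0.969, 0.224], [0.908, 0.004, 0.419], [0.405, 0.249, -0.88]]
wrist_force: [2.5, 0.1, -2.0]
finger_gap: 0.601
```

Call:
step_arm([
  [0, 0, 0, 0, 0, 0, 1],
  [0, 0, 0, 0, 0, 0, 1],
  [0, 0, 0, 0, 0, 0, 1],
  [0, 0, 0, 0, 0, 0, 1],
])

```text
clock: 9.43
eef_pos: [0.5866, -0.0819, 0.2134]
orientation: [[-0.101, 0.971, 0.216], [0.907, 0.0, 0.422], [0.41, 0.238, -0.881]]
wrist_force: [-15.6, -10.9, 14.0]
finger_gap: 0.447
```

Call:
step_arm([
  [-0.0003, 0.0148, 0.0007, 0.0886, 0, 0.0413, 1],
  [-0.0012, 0.0294, 0.0026, 0.1772, 0, 0.0826, 1],
  [-0.0027, 0.0437, 0.0059, 0.2657, 0, 0.1239, 1],
  [-0.0048, 0.0577, 0.0104, 0.3543, 0, 0.1652, 1],
  [-0.0075, 0.0711, 0.0161, 0.4429, 0, 0.2065, 1],
])

```text
clock: 9.85
eef_pos: [0.6608, -0.0806, 0.2145]
orientation: [[0.103, 0.968, -0.231], [0.91, 0.001, 0.414], [0.4, -0.253, -0.881]]
wrist_force: [-5.5, -2.7, -3.4]
finger_gap: 0.448
```

Call:
step_arm([
  [-0.0003, 0.0148, 0.0007, 0.0886, 0, 0.0413, 1],
  [-0.0012, 0.0294, 0.0026, 0.1772, 0, 0.0826, 1],
  [-0.0027, 0.0437, 0.0059, 0.2657, 0, 0.1239, 1],
  [-0.0048, 0.0577, 0.0104, 0.3543, 0, 0.1652, 1],
  [-0.0075, 0.0711, 0.0161, 0.4429, 0, 0.2065, 1],
])

```text
clock: 10.27
eef_pos: [0.7256, -0.08, 0.18]
orientation: [[0.281, 0.735, -0.617], [0.912, -0.003, 0.411], [0.3, -0.678, -0.671]]
wrist_force: [-10.4, -5.0, -1.0]
finger_gap: 0.447
```

```bash
python3 lift.py; python3 -c "
from h import *
print(KN(42))"
```

```text
10.2667 [ 0.7256 -0.08    0.18  ] 0.4473528015143857 [-10.4  -5.   -1. ]
[286. 188.] [ 5.76 15.79] 1
[315. 217.] [0.06 0.02] 1
[308.  182.5] [ 16.7 -55.4] 1
[333. 208.] [0.01 0.02] 1
[300. 203.] [-13.4  -14.61] 1
[330. 174.] [-0.01  0.01] 1
[352. 200.] [-0.    0.01] 1
[360. 168.] [ 0.   -0.02] 1
[385. 188.] [0.01 0.  ] 1
[396. 190.] [-0.01  0.01] 1
outer 0.4734 [0.11 0.32]
hinge 0.9999 [-0.02 -0.01]
(array([ 0.72527519, -0.08057725,  0.1804775 ]), array([[ 0.28278681,  0.74314483, -0.60643828],
       [ 0.90630779,  0.        ,  0.42261826],
       [ 0.31406657, -0.66913061, -0.67351794]]))
```

Call:
step_arm([
  [0, 0, 0, 0, 0, 0, -0.2],
  [0.0006, -0.0013, -0.0013, 0, 0, 0, -0.2],
  [0.0006, -0.0013, -0.0013, 0, 0, 0, -0.2],
])

```text
clock: 10.57
eef_pos: [0.7267, -0.0781, 0.1822]
orientation: [[0.279, 0.743, -0.608], [0.909, 0.0, 0.416], [0.31, -0.669, -0.675]]
wrist_force: [0.0, 0.3, -0.1]
finger_gap: 0.58
```

Call:
step_arm([
  [-0.0003, -0.0148, 0.0007, -0.0886, 0, -0.0413, -0.2],
  [-0.0012, -0.0294, 0.0026, -0.1772, 0, -0.0826, -0.2],
  [-0.0027, -0.0437, 0.0059, -0.2657, 0, -0.1239, -0.2],
  [-0.0048, -0.0577, 0.0104, -0.3543, 0, -0.1652, -0.2],
  [-0.0075, -0.0711, 0.0161, -0.4429, 0, -0.2065, -0.2],
])

```text
clock: 10.98
eef_pos: [0.6611, -0.079, 0.2172]
orientation: [[0.097, 0.972, -0.215], [0.908, 0.002, 0.42], [0.408, -0.236, -0.882]]
wrist_force: [0.7, 0.1, -1.0]
finger_gap: 0.599
```

Call:
step_arm([
  [-0.0003, -0.0148, 0.0007, -0.0886, 0, -0.0413, -0.2],
  [-0.0012, -0.0294, 0.0026, -0.1772, 0, -0.0826, -0.2],
  [-0.0027, -0.0437, 0.0059, -0.2657, 0, -0.1239, -0.2],
  [-0.0048, -0.0577, 0.0104, -0.3543, 0, -0.1652, -0.2],
  [-0.0075, -0.0711, 0.0161, -0.4429, 0, -0.2065, -0.2],
])

```text
clock: 11.4
eef_pos: [0.5877, -0.0785, 0.2169]
orientation: [[-0.108, 0.969, 0.222], [0.907, 0.005, 0.42], [0.406, 0.247, -0.88]]
wrist_force: [1.5, 0.4, -3.1]
finger_gap: 0.601
```

Call:
step_arm([
  [0, 0, 0, 0, 0, 0, 1],
  [0, 0, 0, 0, 0, 0, 1],
  [0, 0, 0, 0, 0, 0, 1],
  [0, 0, 0, 0, 0, 0, 1],
])

```text
clock: 11.73
eef_pos: [0.5868, -0.0811, 0.2149]
orientation: [[-0.101, 0.972, 0.214], [0.906, 0.001, 0.423], [0.41, 0.237, -0.881]]
wrist_force: [-14.0, -9.7, 13.0]
finger_gap: 0.447
```

Call:
step_arm([
  [-0.0003, 0.0148, 0.0007, 0.0886, 0, 0.0413, 1],
  [-0.0012, 0.0294, 0.0026, 0.1772, 0, 0.0826, 1],
  [-0.0027, 0.0437, 0.0059, 0.2657, 0, 0.1239, 1],
  [-0.0048, 0.0577, 0.0104, 0.3543, 0, 0.1652, 1],
  [-0.0075, 0.0711, 0.0161, 0.4429, 0, 0.2065, 1],
])

```text
clock: 12.15
eef_pos: [0.6611, -0.0797, 0.2161]
orientation: [[0.103, 0.967, -0.232], [0.911, 0.002, 0.413], [0.4, -0.254, -0.881]]
wrist_force: [-4.7, -1.2, -6.2]
finger_gap: 0.443
```

Call:
step_arm([
  [-0.0003, 0.0148, 0.0007, 0.0886, 0, 0.0413, 1],
  [-0.0012, 0.0294, 0.0026, 0.1772, 0, 0.0826, 1],
  [-0.0027, 0.0437, 0.0059, 0.2657, 0, 0.1239, 1],
  [-0.0048, 0.0577, 0.0104, 0.3543, 0, 0.1652, 1],
  [-0.0075, 0.0711, 0.0161, 0.4429, 0, 0.2065, 1],
])

```text
clock: 12.57
eef_pos: [0.7261, -0.0787, 0.1817]
orientation: [[0.28, 0.734, -0.618], [0.912, -0.003, 0.409], [0.299, -0.679, -0.671]]
wrist_force: [-9.1, -2.7, -3.5]
finger_gap: 0.443
```

```bash
python3 lift.py | grep -E "0\. |^[0-9]|315|333|352|outer|330"
```

```text
12.5667 [ 0.7261 -0.0787  0.1817] 0.44260081653186684 [-9.1 -2.7 -3.5]
[315. 217.] [-0.   -0.04] 1
[333. 208.] [0.01 0.02] 1
[300. 203.] [-33.98 -20.76] 1
[330. 174.] [-0.01  0.02] 1
[352. 200.] [0.   0.02] 1
[360. 168.] [-0.01 -0.02] 1
outer 0.499 [0.02 0.22]
```

Call:
step_arm([
  [0, 0, 0, 0, 0, 0, -0.2],
  [0.0004, -0.0009, -0.0009, 0, 0, 0, -0.2],
  [0.0004, -0.0009, -0.0009, 0, 0, 0, -0.2],
])

```text
clock: 12.87
eef_pos: [0.7268, -0.0776, 0.1833]
orientation: [[0.278, 0.743, -0.609], [0.91, 0.0, 0.416], [0.309, -0.67, -0.675]]
wrist_force: [-0.5, 0.1, 0.9]
finger_gap: 0.584
```

Call:
step_arm([
  [-0.0003, -0.0148, 0.0007, -0.0886, 0, -0.0413, -0.2],
  [-0.0012, -0.0294, 0.0026, -0.1772, 0, -0.0826, -0.2],
  [-0.0027, -0.0437, 0.0059, -0.2657, 0, -0.1239, -0.2],
  [-0.0048, -0.0577, 0.0104, -0.3543, 0, -0.1652, -0.2],
  [-0.0075, -0.0711, 0.0161, -0.4429, 0, -0.2065, -0.2],
])

```text
clock: 13.28
eef_pos: [0.6611, -0.079, 0.2185]
orientation: [[0.097, 0.972, -0.215], [0.908, 0.002, 0.42], [0.408, -0.236, -0.882]]
wrist_force: [-0.1, -0.7, -0.1]
finger_gap: 0.599
```

Call:
step_arm([
  [-0.0003, -0.0148, 0.0007, -0.0886, 0, -0.0413, -0.2],
  [-0.0012, -0.0294, 0.0026, -0.1772, 0, -0.0826, -0.2],
  [-0.0027, -0.0437, 0.0059, -0.2657, 0, -0.1239, -0.2],
  [-0.0048, -0.0577, 0.0104, -0.3543, 0, -0.1652, -0.2],
  [-0.0075, -0.0711, 0.0161, -0.4429, 0, -0.2065, -0.2],
])

```text
clock: 13.7
eef_pos: [0.588, -0.0785, 0.2181]
orientation: [[-0.107, 0.97, 0.22], [0.907, 0.005, 0.421], [0.407, 0.245, -0.88]]
wrist_force: [1.4, -0.3, -2.7]
finger_gap: 0.602
```

Call:
step_arm([
  [0, 0, 0, 0, 0, 0, 1],
  [0, 0, 0, 0, 0, 0, 1],
  [0, 0, 0, 0, 0, 0, 1],
  [0, 0, 0, 0, 0, 0, 1],
])

```text
clock: 14.03
eef_pos: [0.5872, -0.0811, 0.2161]
orientation: [[-0.1, 0.972, 0.212], [0.906, 0.001, 0.423], [0.411, 0.235, -0.881]]
wrist_force: [-14.5, -9.7, 12.8]
finger_gap: 0.445
```

Call:
step_arm([
  [-0.0003, 0.0148, 0.0007, 0.0886, 0, 0.0413, 1],
  [-0.0012, 0.0294, 0.0026, 0.1772, 0, 0.0826, 1],
  [-0.0027, 0.0437, 0.0059, 0.2657, 0, 0.1239, 1],
  [-0.0048, 0.0577, 0.0104, 0.3543, 0, 0.1652, 1],
  [-0.0075, 0.0711, 0.0161, 0.4429, 0, 0.2065, 1],
])

```text
clock: 14.45
eef_pos: [0.6615, -0.0797, 0.2172]
orientation: [[0.104, 0.967, -0.234], [0.911, 0.002, 0.413], [0.4, -0.256, -0.88]]
wrist_force: [-4.9, -0.4, -5.5]
finger_gap: 0.441
```

Call:
step_arm([
  [-0.0003, 0.0148, 0.0007, 0.0886, 0, 0.0413, 1],
  [-0.0012, 0.0294, 0.0026, 0.1772, 0, 0.0826, 1],
  [-0.0027, 0.0437, 0.0059, 0.2657, 0, 0.1239, 1],
  [-0.0048, 0.0577, 0.0104, 0.3543, 0, 0.1652, 1],
  [-0.0075, 0.0711, 0.0161, 0.4429, 0, 0.2065, 1],
])

```text
clock: 14.87
eef_pos: [0.7264, -0.0787, 0.1826]
orientation: [[0.281, 0.733, -0.62], [0.912, -0.003, 0.41], [0.298, -0.68, -0.67]]
wrist_force: [-8.5, -3.8, -3.6]
finger_gap: 0.447
```

```bash
sed -i 's/(396,190)\]/(396,190),(335,238),(347,228),(305,221)]/' lift.py; python3 lift.py | grep -vE "286|300|308|hinge"
```

```text
14.8667 [ 0.7264 -0.0787  0.1826] 0.44719739422740995 [-8.5 -3.8 -3.6]
[315. 217.] [ 0.01 -0.05] 1
[333. 208.] [-0.01  0.02] 1
[330. 174.] [-0.  0.] 1
[352. 200.] [-0.    0.02] 1
[360. 168.] [-0.01 -0.01] 1
[385. 188.] [0.01 0.  ] 1
[396. 190.] [0.01 0.01] 1
[335. 238.] [-0.89 -0.31] 1
[347. 228.] [-0.66 -0.9 ] 1
[305. 221.] [-0.02 -1.07] 1
outer 0.5004 [-0.   0.2]
```

Call:
step_arm([
  [0, 0, 0, 0, 0, 0, -0.2],
  [0.0004, -0.0009, -0.0009, 0, 0, 0, -0.2],
  [0.0004, -0.0009, -0.0009, 0, 0, 0, -0.2],
])

```text
clock: 15.17
eef_pos: [0.727, -0.0775, 0.1842]
orientation: [[0.279, 0.741, -0.611], [0.909, 0.001, 0.416], [0.308, -0.671, -0.674]]
wrist_force: [0.1, 0.3, 0.6]
finger_gap: 0.582
```

Call:
step_arm([
  [-0.0003, -0.0148, 0.0007, -0.0886, 0, -0.0413, -0.2],
  [-0.0012, -0.0294, 0.0026, -0.1772, 0, -0.0826, -0.2],
  [-0.0027, -0.0437, 0.0059, -0.2657, 0, -0.1239, -0.2],
  [-0.0048, -0.0577, 0.0104, -0.3543, 0, -0.1652, -0.2],
  [-0.0075, -0.0711, 0.0161, -0.4429, 0, -0.2065, -0.2],
])

```text
clock: 15.58
eef_pos: [0.6614, -0.0791, 0.2195]
orientation: [[0.098, 0.971, -0.217], [0.908, 0.002, 0.42], [0.408, -0.238, -0.881]]
wrist_force: [0.8, -0.6, 0.8]
finger_gap: 0.605
```

Call:
step_arm([
  [-0.0003, -0.0148, 0.0007, -0.0886, 0, -0.0413, -0.2],
  [-0.0012, -0.0294, 0.0026, -0.1772, 0, -0.0826, -0.2],
  [-0.0027, -0.0437, 0.0059, -0.2657, 0, -0.1239, -0.2],
  [-0.0048, -0.0577, 0.0104, -0.3543, 0, -0.1652, -0.2],
  [-0.0075, -0.0711, 0.0161, -0.4429, 0, -0.2065, -0.2],
])

```text
clock: 16.0
eef_pos: [0.5882, -0.0785, 0.2193]
orientation: [[-0.107, 0.97, 0.219], [0.907, 0.005, 0.421], [0.407, 0.243, -0.88]]
wrist_force: [0.1, -0.7, -2.7]
finger_gap: 0.599
```

Call:
step_arm([
  [0, 0, 0, 0, 0, 0, 1],
  [0, 0, 0, 0, 0, 0, 1],
  [0, 0, 0, 0, 0, 0, 1],
  [0, 0, 0, 0, 0, 0, 1],
])

```text
clock: 16.33
eef_pos: [0.5873, -0.0811, 0.2173]
orientation: [[-0.1, 0.972, 0.211], [0.906, 0.001, 0.423], [0.411, 0.233, -0.881]]
wrist_force: [-14.7, -9.1, 12.4]
finger_gap: 0.447
```

Call:
step_arm([
  [-0.0003, 0.0148, 0.0007, 0.0886, 0, 0.0413, 1],
  [-0.0012, 0.0294, 0.0026, 0.1772, 0, 0.0826, 1],
  [-0.0027, 0.0437, 0.0059, 0.2657, 0, 0.1239, 1],
  [-0.0048, 0.0577, 0.0104, 0.3543, 0, 0.1652, 1],
  [-0.0075, 0.0711, 0.0161, 0.4429, 0, 0.2065, 1],
])

```text
clock: 16.75
eef_pos: [0.6617, -0.0796, 0.2183]
orientation: [[0.104, 0.966, -0.235], [0.911, 0.002, 0.413], [0.4, -0.257, -0.88]]
wrist_force: [-4.4, -1.0, -5.3]
finger_gap: 0.443
```

Call:
step_arm([
  [-0.0003, 0.0148, 0.0007, 0.0886, 0, 0.0413, 1],
  [-0.0012, 0.0294, 0.0026, 0.1772, 0, 0.0826, 1],
  [-0.0027, 0.0437, 0.0059, 0.2657, 0, 0.1239, 1],
  [-0.0048, 0.0577, 0.0104, 0.3543, 0, 0.1652, 1],
  [-0.0075, 0.0711, 0.0161, 0.4429, 0, 0.2065, 1],
])

```text
clock: 17.17
eef_pos: [0.7266, -0.0787, 0.1836]
orientation: [[0.281, 0.732, -0.62], [0.912, -0.003, 0.41], [0.298, -0.681, -0.669]]
wrist_force: [-8.1, -2.3, -3.8]
finger_gap: 0.444
```

```bash
python3 lift.py | grep -vE "286|300|308|hinge"
```

```text
17.1667 [ 0.7266 -0.0787  0.1836] 0.4444521404327259 [-8.1 -2.3 -3.8]
[315. 217.] [ 0.02 -0.02] 1
[333. 208.] [-0.    0.01] 1
[330. 174.] [-0.    0.01] 1
[352. 200.] [-0.01  0.02] 1
[360. 168.] [ 0.   -0.01] 1
[385. 188.] [-0.01 -0.  ] 1
[396. 190.] [0.01 0.01] 1
[335. 238.] [-1.02 -0.35] 1
[347. 228.] [-0.8  -1.08] 1
[305. 221.] [-0.08 -1.39] 1
outer 0.4969 [-0.05  0.17]
```

Call:
step_arm([
  [0, 0, 0, 0, 0, 0, -0.2],
  [0.0004, -0.0009, -0.0009, 0, 0, 0, -0.2],
  [0.0004, -0.0009, -0.0009, 0, 0, 0, -0.2],
])

```text
clock: 17.47
eef_pos: [0.7272, -0.0775, 0.1853]
orientation: [[0.279, 0.74, -0.612], [0.909, 0.001, 0.416], [0.308, -0.672, -0.673]]
wrist_force: [-0.5, 0.6, -0.3]
finger_gap: 0.585
```

Call:
step_arm([
  [-0.0003, -0.0148, 0.0007, -0.0886, 0, -0.0413, -0.2],
  [-0.0012, -0.0294, 0.0026, -0.1772, 0, -0.0826, -0.2],
  [-0.0027, -0.0437, 0.0059, -0.2657, 0, -0.1239, -0.2],
  [-0.0048, -0.0577, 0.0104, -0.3543, 0, -0.1652, -0.2],
  [-0.0075, -0.0711, 0.0161, -0.4429, 0, -0.2065, -0.2],
])

```text
clock: 17.88
eef_pos: [0.6616, -0.079, 0.2206]
orientation: [[0.099, 0.971, -0.218], [0.908, 0.002, 0.42], [0.408, -0.24, -0.881]]
wrist_force: [0.4, -0.2, -0.0]
finger_gap: 0.602
```

Call:
step_arm([
  [-0.0003, -0.0148, 0.0007, -0.0886, 0, -0.0413, -0.2],
  [-0.0012, -0.0294, 0.0026, -0.1772, 0, -0.0826, -0.2],
  [-0.0027, -0.0437, 0.0059, -0.2657, 0, -0.1239, -0.2],
  [-0.0048, -0.0577, 0.0104, -0.3543, 0, -0.1652, -0.2],
  [-0.0075, -0.0711, 0.0161, -0.4429, 0, -0.2065, -0.2],
])

```text
clock: 18.3
eef_pos: [0.5882, -0.0785, 0.2204]
orientation: [[-0.106, 0.97, 0.219], [0.907, 0.005, 0.421], [0.407, 0.243, -0.88]]
wrist_force: [1.1, 0.1, -3.7]
finger_gap: 0.598
```

Call:
step_arm([
  [0, 0, 0, 0, 0, 0, 1],
  [0, 0, 0, 0, 0, 0, 1],
  [0, 0, 0, 0, 0, 0, 1],
  [0, 0, 0, 0, 0, 0, 1],
])

```text
clock: 18.63
eef_pos: [0.5873, -0.0811, 0.2185]
orientation: [[-0.099, 0.972, 0.211], [0.906, 0.001, 0.423], [0.411, 0.233, -0.881]]
wrist_force: [-15.0, -9.9, 12.3]
finger_gap: 0.447
```

Call:
step_arm([
  [-0.0003, 0.0148, 0.0007, 0.0886, 0, 0.0413, 1],
  [-0.0012, 0.0294, 0.0026, 0.1772, 0, 0.0826, 1],
  [-0.0027, 0.0437, 0.0059, 0.2657, 0, 0.1239, 1],
  [-0.0048, 0.0577, 0.0104, 0.3543, 0, 0.1652, 1],
  [-0.0075, 0.0711, 0.0161, 0.4429, 0, 0.2065, 1],
])

```text
clock: 19.05
eef_pos: [0.6618, -0.0796, 0.2194]
orientation: [[0.105, 0.966, -0.235], [0.911, 0.002, 0.413], [0.4, -0.257, -0.88]]
wrist_force: [-3.6, -0.6, -6.8]
finger_gap: 0.447
```

Call:
step_arm([
  [-0.0003, 0.0148, 0.0007, 0.0886, 0, 0.0413, 1],
  [-0.0012, 0.0294, 0.0026, 0.1772, 0, 0.0826, 1],
  [-0.0027, 0.0437, 0.0059, 0.2657, 0, 0.1239, 1],
  [-0.0048, 0.0577, 0.0104, 0.3543, 0, 0.1652, 1],
  [-0.0075, 0.0711, 0.0161, 0.4429, 0, 0.2065, 1],
])

```text
clock: 19.47
eef_pos: [0.7267, -0.0786, 0.1847]
orientation: [[0.281, 0.732, -0.62], [0.912, -0.003, 0.41], [0.298, -0.681, -0.669]]
wrist_force: [-7.8, -2.7, -3.3]
finger_gap: 0.447
```

```bash
python3 lift.py | grep -vE "286|300|308|hinge"
```

```text
19.4667 [ 0.7267 -0.0786  0.1847] 0.44696835925558503 [-7.8 -2.7 -3.3]
[315. 217.] [ 0.04 -0.01] 1
[333. 208.] [-0.    0.01] 1
[330. 174.] [-0.01  0.02] 1
[352. 200.] [0.   0.02] 1
[360. 168.] [-0.01 -0.02] 1
[385. 188.] [-0. -0.] 1
[396. 190.] [0.01 0.01] 1
[335. 238.] [-1.19 -0.34] 1
[347. 228.] [-1.07 -1.4 ] 1
[305. 221.] [-0.15 -1.67] 1
outer 0.4939 [0.03 0.22]
```

Call:
step_arm([
  [0, 0, 0, 0, 0, 0, -0.2],
  [0.0004, -0.0009, -0.0009, 0, 0, 0, -0.2],
  [0.0004, -0.0009, -0.0009, 0, 0, 0, -0.2],
])

```text
clock: 19.77
eef_pos: [0.7272, -0.0775, 0.1864]
orientation: [[0.279, 0.74, -0.612], [0.909, 0.001, 0.416], [0.308, -0.673, -0.673]]
wrist_force: [-0.6, 0.4, -0.7]
finger_gap: 0.59
```

Call:
step_arm([
  [-0.0003, -0.0148, 0.0007, -0.0886, 0, -0.0413, -0.2],
  [-0.0012, -0.0294, 0.0026, -0.1772, 0, -0.0826, -0.2],
  [-0.0027, -0.0437, 0.0059, -0.2657, 0, -0.1239, -0.2],
  [-0.0048, -0.0577, 0.0104, -0.3543, 0, -0.1652, -0.2],
  [-0.0075, -0.0711, 0.0161, -0.4429, 0, -0.2065, -0.2],
])

```text
clock: 20.18
eef_pos: [0.6616, -0.079, 0.2218]
orientation: [[0.099, 0.971, -0.219], [0.908, 0.002, 0.42], [0.408, -0.24, -0.881]]
wrist_force: [0.2, -0.4, -1.0]
finger_gap: 0.596
```

Call:
step_arm([
  [-0.0003, -0.0148, 0.0007, -0.0886, 0, -0.0413, -0.2],
  [-0.0012, -0.0294, 0.0026, -0.1772, 0, -0.0826, -0.2],
  [-0.0027, -0.0437, 0.0059, -0.2657, 0, -0.1239, -0.2],
  [-0.0048, -0.0577, 0.0104, -0.3543, 0, -0.1652, -0.2],
  [-0.0075, -0.0711, 0.0161, -0.4429, 0, -0.2065, -0.2],
])

```text
clock: 20.6
eef_pos: [0.5882, -0.0785, 0.2216]
orientation: [[-0.106, 0.97, 0.219], [0.907, 0.005, 0.421], [0.407, 0.243, -0.88]]
wrist_force: [2.3, 0.3, -3.2]
finger_gap: 0.598
```

Call:
step_arm([
  [0, 0, 0, 0, 0, 0, 1],
  [0, 0, 0, 0, 0, 0, 1],
  [0, 0, 0, 0, 0, 0, 1],
  [0, 0, 0, 0, 0, 0, 1],
])

```text
clock: 20.93
eef_pos: [0.5873, -0.0811, 0.2197]
orientation: [[-0.099, 0.972, 0.211], [0.906, 0.001, 0.423], [0.411, 0.233, -0.881]]
wrist_force: [-14.2, -9.8, 12.1]
finger_gap: 0.445
```

Call:
step_arm([
  [-0.0003, 0.0148, 0.0007, 0.0886, 0, 0.0413, 1],
  [-0.0012, 0.0294, 0.0026, 0.1772, 0, 0.0826, 1],
  [-0.0027, 0.0437, 0.0059, 0.2657, 0, 0.1239, 1],
  [-0.0048, 0.0577, 0.0104, 0.3543, 0, 0.1652, 1],
  [-0.0075, 0.0711, 0.0161, 0.4429, 0, 0.2065, 1],
])

```text
clock: 21.35
eef_pos: [0.6618, -0.0796, 0.2207]
orientation: [[0.105, 0.966, -0.235], [0.911, 0.002, 0.413], [0.4, -0.257, -0.88]]
wrist_force: [-4.4, -0.4, -5.3]
finger_gap: 0.441
```

Call:
step_arm([
  [-0.0003, 0.0148, 0.0007, 0.0886, 0, 0.0413, 1],
  [-0.0012, 0.0294, 0.0026, 0.1772, 0, 0.0826, 1],
  [-0.0027, 0.0437, 0.0059, 0.2657, 0, 0.1239, 1],
  [-0.0048, 0.0577, 0.0104, 0.3543, 0, 0.1652, 1],
  [-0.0075, 0.0711, 0.0161, 0.4429, 0, 0.2065, 1],
])

```text
clock: 21.77
eef_pos: [0.7267, -0.0786, 0.186]
orientation: [[0.281, 0.732, -0.62], [0.912, -0.003, 0.41], [0.298, -0.681, -0.669]]
wrist_force: [-8.1, -2.6, -4.7]
finger_gap: 0.443
```

```bash
python3 lift.py | grep -vE "286|300|308|hinge"
```

```text
21.7667 [ 0.7267 -0.0786  0.186 ] 0.44312709430388103 [-8.1 -2.6 -4.7]
[315. 217.] [0.04 0.02] 1
[333. 208.] [-0.    0.01] 1
[330. 174.] [-0.02  0.02] 1
[352. 200.] [-0.01  0.01] 1
[360. 168.] [-0.01 -0.01] 1
[385. 188.] [-0.01 -0.01] 1
[396. 190.] [-0.    0.01] 1
[335. 238.] [-1.47 -0.43] 1
[347. 228.] [-1.15 -1.44] 1
[305. 221.] [-0.1  -1.88] 1
outer 0.4872 [0.02 0.21]
```

Call:
step_arm([
  [0, 0, 0, 0, 0, 0, -0.2],
  [0.0004, -0.0009, -0.0009, 0, 0, 0, -0.2],
  [0.0004, -0.0009, -0.0009, 0, 0, 0, -0.2],
])

```text
clock: 22.07
eef_pos: [0.7271, -0.0775, 0.1876]
orientation: [[0.279, 0.74, -0.612], [0.909, 0.001, 0.416], [0.308, -0.673, -0.673]]
wrist_force: [0.8, 0.3, -0.6]
finger_gap: 0.586
```

Call:
step_arm([
  [-0.0003, -0.0148, 0.0007, -0.0886, 0, -0.0413, -0.2],
  [-0.0012, -0.0294, 0.0026, -0.1772, 0, -0.0826, -0.2],
  [-0.0027, -0.0437, 0.0059, -0.2657, 0, -0.1239, -0.2],
  [-0.0048, -0.0577, 0.0104, -0.3543, 0, -0.1652, -0.2],
  [-0.0075, -0.0711, 0.0161, -0.4429, 0, -0.2065, -0.2],
])

```text
clock: 22.48
eef_pos: [0.6615, -0.079, 0.223]
orientation: [[0.099, 0.971, -0.219], [0.908, 0.002, 0.42], [0.408, -0.24, -0.881]]
wrist_force: [-0.5, -0.0, -0.4]
finger_gap: 0.602
```

Call:
step_arm([
  [-0.0003, -0.0148, 0.0007, -0.0886, 0, -0.0413, -0.2],
  [-0.0012, -0.0294, 0.0026, -0.1772, 0, -0.0826, -0.2],
  [-0.0027, -0.0437, 0.0059, -0.2657, 0, -0.1239, -0.2],
  [-0.0048, -0.0577, 0.0104, -0.3543, 0, -0.1652, -0.2],
  [-0.0075, -0.0711, 0.0161, -0.4429, 0, -0.2065, -0.2],
])

```text
clock: 22.9
eef_pos: [0.5881, -0.0785, 0.2228]
orientation: [[-0.106, 0.97, 0.219], [0.907, 0.005, 0.421], [0.407, 0.243, -0.88]]
wrist_force: [1.4, 0.2, -2.1]
finger_gap: 0.6
```

Call:
step_arm([
  [0, 0, 0, 0, 0, 0, 1],
  [0, 0, 0, 0, 0, 0, 1],
  [0, 0, 0, 0, 0, 0, 1],
  [0, 0, 0, 0, 0, 0, 1],
])

```text
clock: 23.23
eef_pos: [0.5872, -0.0811, 0.2209]
orientation: [[-0.099, 0.972, 0.211], [0.906, 0.001, 0.423], [0.411, 0.233, -0.881]]
wrist_force: [-14.0, -9.4, 13.4]
finger_gap: 0.45
```

Call:
step_arm([
  [-0.0003, 0.0148, 0.0007, 0.0886, 0, 0.0413, 1],
  [-0.0012, 0.0294, 0.0026, 0.1772, 0, 0.0826, 1],
  [-0.0027, 0.0437, 0.0059, 0.2657, 0, 0.1239, 1],
  [-0.0048, 0.0577, 0.0104, 0.3543, 0, 0.1652, 1],
  [-0.0075, 0.0711, 0.0161, 0.4429, 0, 0.2065, 1],
])

```text
clock: 23.65
eef_pos: [0.6618, -0.0796, 0.2219]
orientation: [[0.104, 0.966, -0.235], [0.911, 0.002, 0.413], [0.4, -0.257, -0.88]]
wrist_force: [-3.7, 0.7, -5.8]
finger_gap: 0.449
```

Call:
step_arm([
  [-0.0003, 0.0148, 0.0007, 0.0886, 0, 0.0413, 1],
  [-0.0012, 0.0294, 0.0026, 0.1772, 0, 0.0826, 1],
  [-0.0027, 0.0437, 0.0059, 0.2657, 0, 0.1239, 1],
  [-0.0048, 0.0577, 0.0104, 0.3543, 0, 0.1652, 1],
  [-0.0075, 0.0711, 0.0161, 0.4429, 0, 0.2065, 1],
])

```text
clock: 24.07
eef_pos: [0.7268, -0.0786, 0.1872]
orientation: [[0.281, 0.733, -0.62], [0.912, -0.003, 0.41], [0.298, -0.681, -0.669]]
wrist_force: [-7.2, -2.0, -3.5]
finger_gap: 0.444
```

```bash
python3 lift.py | grep -vE "286|300|308|hinge"
```

```text
24.0667 [ 0.7268 -0.0786  0.1872] 0.4439169350382363 [-7.2 -2.  -3.5]
[315. 217.] [ 0.15 -0.39] 1
[333. 208.] [-0.09 -0.35] 1
[330. 174.] [ 0.18 -0.28] 1
[352. 200.] [-0.12 -0.27] 1
[360. 168.] [-0.06 -0.04] 1
[385. 188.] [-0.04 -0.07] 1
[396. 190.] [-0.05 -0.03] 1
[335. 238.] [-1.69 -0.51] 1
[347. 228.] [-1.35 -1.75] 1
[305. 221.] [-0.08 -2.14] 1
outer 0.4805 [ 0.08 -0.08]
```

Contact: the leaf's outer end has risen about 0.4 px, roughly 1.3 mm or 0.005 rad. I'll release and back off, then check again.

Call:
step_arm([
  [0, 0, 0, 0, 0, 0, -0.29],
  [0, 0, 0, 0, 0, 0, -0.29],
  [0, 0, 0, 0, 0, 0, -0.29],
  [0, 0, -0.04, 0, 0, 0, -0.29],
  [0, 0, -0.08, 0, 0, 0, -0.29],
])

```text
clock: 24.53
eef_pos: [0.775, -0.1107, 0.2406]
orientation: [[0.281, 0.737, -0.615], [0.908, 0.003, 0.418], [0.31, -0.676, -0.669]]
wrist_force: [1.4, 0.2, -0.5]
finger_gap: 0.643
```

```bash
python3 lift.py | grep -vE "286|300|308|hinge"
python3 - <<'E'
from h import *
c=cam("scene")
print((proj(c,[(.698,.056,.156)])-proj(c,[(.698,.056,.152)])))
plan(([.60,-.21,.36],RD(60)))
plan(([.60,-.21,.36],RD(90)))
E
```

```text
24.5333 [ 0.775  -0.1107  0.2406] 0.6434956296728154 [ 1.4  0.2 -0.5]
[315. 217.] [ 0.18 -0.38] 1
[333. 208.] [-0.13 -0.33] 1
[330. 174.] [ 0.16 -0.27] 1
[352. 200.] [-0.13 -0.25] 1
[360. 168.] [-0.07 -0.04] 1
[385. 188.] [-0.01 -0.06] 1
[396. 190.] [-0.07 -0.03] 1
[335. 238.] [-1.63 -0.52] 1
[347. 228.] [-1.34 -1.77] 1
[305. 221.] [-0.09 -2.15] 1
outer 0.3972 [-0.41 -0.13]
[[ 0.10177574 -1.28524293]]
[-0.05, -0.104, -0.005] [-0.401, -0.106, 0.167] rows 3.6
[-0.069, -0.086, -0.037] [-0.401, -0.106, 0.167] rows 3.6
--
[-0.05, -0.104, -0.005] [-0.359, -0.205, -0.08] rows 3.4
[-0.046, -0.101, -0.032] [-0.359, -0.205, -0.08] rows 3.4
--
```

Run:
```python
from h import *
plan(([.55,-.30,.44],RD(90)))
```

```text
[-0.086, -0.149, -0.035] [-0.359, -0.205, -0.08] rows 4.2
[-0.085, -0.137, -0.07] [-0.359, -0.205, -0.08] rows 4.2
--
```

Call:
step_arm([
  [-0.086, -0.149, -0.035, -0.359, -0.205, -0.08, -1],
  [-0.086, -0.149, -0.035, -0.359, -0.205, -0.08, -1],
  [-0.086, -0.149, -0.035, -0.359, -0.205, -0.08, -1],
  [-0.086, -0.149, -0.035, -0.359, -0.205, -0.08, -1],
  [-0.086, -0.149, -0.035, -0.359, -0.205, -0.08, -1],
])

```text
clock: 25.05
eef_pos: [0.6572, -0.2109, 0.3425]
orientation: [[0.119, 0.933, -0.341], [0.976, -0.046, 0.215], [0.185, -0.358, -0.915]]
wrist_force: [0.1, -1.6, 0.2]
finger_gap: 0.95
```

Call:
step_arm([
  [-0.085, -0.137, -0.07, -0.359, -0.205, -0.08, -1],
  [-0.085, -0.137, -0.07, -0.359, -0.205, -0.08, -1],
  [-0.085, -0.137, -0.07, -0.359, -0.205, -0.08, -1],
  [-0.085, -0.137, -0.07, -0.359, -0.205, -0.08, -1],
  [-0.085, -0.137, -0.07, -0.359, -0.205, -0.08, -1],
])

```text
clock: 25.47
eef_pos: [0.5432, -0.3036, 0.4388]
orientation: [[0.007, 1.0, -0.001], [1.0, -0.007, 0.003], [0.003, -0.001, -1.0]]
wrist_force: [-0.5, -0.3, 0.0]
finger_gap: 0.999
```

Run:
```python
from h import *
s=read_state(); print(s["eef_pos"],s["orientation"].round(3).tolist(),s["joints"].round(1))
c=cam("wrist"); save(c,"w3.png",scale=1.42)
for t in("rack1_mid","rack1_block"):
  for r in outline_of("wrist",t): print(t,r["extent"],round(r["confidence"],2))
```

```text
[ 0.54321707 -0.30355343  0.43875976] [[0.007, 1.0, -0.001], [1.0, -0.007, 0.003], [0.003, -0.001, -1.0]] [  7.4  26.6  24.5 104.7 -13.8  51.7  37.8]
rack1_mid [210.2, 73.7, 108.9, 97.8] 0.88
rack1_block [208.7, 72.5, 108.7, 92.9] 0.97
```

View pics/w3.png

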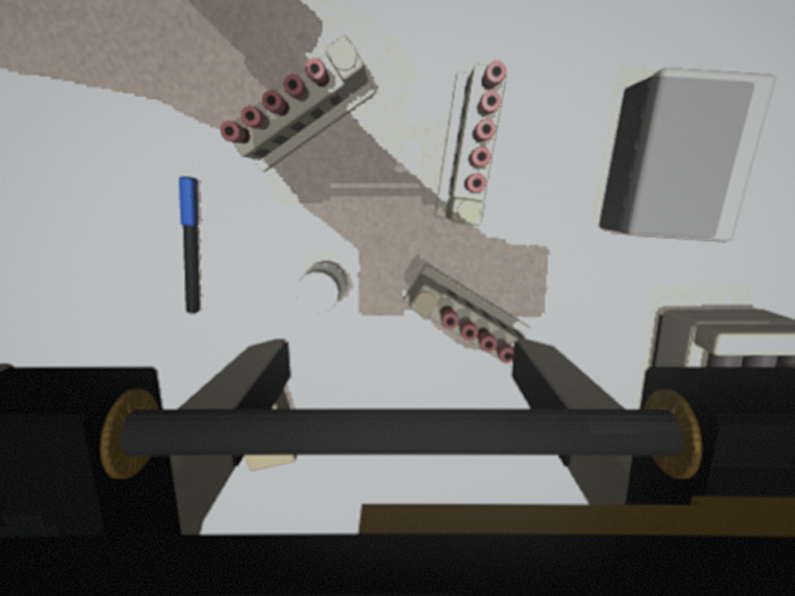

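The view shows rack C with its block at (342,55) and last cap at (232,132). Rack A has its block at (467,210) and last cap at (496,72). Rack B has its block at (425,305) and caps from (450,322) to (508,355). The pot is at (322,290).

Run:
```python
from h import *
c=cam("wrist")
D=dict(A=((467,210),[(496,72),(491,101),(485,129),(481,156),(476,183)]),
 B=((425,305),[(508,355),(488,344),(470,333),(450,321)]),
 C=((342,55),[(232,132),(252,116),(273,100),(294,84),(317,69)]))
for n,(b,caps) in D.items():
    B=onplane(c,[np.array(b)/1.42],.062)[0][:2]; P=onplane(c,np.array(caps)/1.42,.08)[:,:2]
    d=P[-1]-P[0]; L=np.linalg.norm(d); d/=L
    m=P.mean(0); nrm=np.array([-d[1],d[0]])
    print(n,"block",B.round(3),"caps",P.round(3).tolist(),"spacing",(L/(len(P)-1)).round(4),"heading",np.degrees(np.arctan2(d[1],d[0])).round(1),"centre",(B-.053*d).round(3),"lat diff",((B-m)@nrm).round(4),"cap-last to block",((B-P[-1])@d).round(4))
```

```text
A block [ 0.601 -0.243] caps [[0.615, -0.147], [0.613, -0.166], [0.609, -0.185], [0.607, -0.203], [0.604, -0.223]] spacing 0.0192 heading -98.1 centre [ 0.608 -0.191] lat diff -0.0004 cap-last to block 0.021
B block [ 0.568 -0.323] caps [[0.637, -0.362], [0.62, -0.352], [0.604, -0.342], [0.588, -0.332]] spacing 0.0192 heading 148.9 centre [ 0.613 -0.351] lat diff 0.0025 cap-last to block 0.0214
C block [ 0.504 -0.131] caps [[0.423, -0.187], [0.439, -0.176], [0.455, -0.165], [0.471, -0.154], [0.488, -0.145]] spacing 0.0193 heading 33.0 centre [ 0.459 -0.159] lat diff 0.0025 cap-last to block 0.0209
```

Run:
```python
from h import *
plan(([.459,-.159,.33],RD(33)),([.459,-.159,.207],RD(33)))
```

```text
[0.069, -0.045, 0.053] [-0.005, -0.003, 0.498] rows 4.0
[0.039, -0.073, 0.052] [-0.005, -0.003, 0.498] rows 4.0
--
[0.0, 0.0, 0.123] [0.0, 0.0, 0.0] rows 2.9
--
```

Call:
step_arm([
  [0.069, -0.045, 0.053, -0.005, -0.003, 0.498, -0.29],
  [0.069, -0.045, 0.053, -0.005, -0.003, 0.498, -0.29],
  [0.069, -0.045, 0.053, -0.005, -0.003, 0.498, -0.29],
  [0.069, -0.045, 0.053, -0.005, -0.003, 0.498, -0.29],
  [0.069, -0.045, 0.053, -0.005, -0.003, 0.498, -0.29],
])

```text
clock: 26.08
eef_pos: [0.5041, -0.2272, 0.3794]
orientation: [[0.479, 0.878, -0.006], [0.878, -0.479, 0.005], [0.002, -0.008, -1.0]]
wrist_force: [0.4, 0.8, 0.7]
finger_gap: 0.691
```

Call:
step_arm([
  [0.039, -0.073, 0.052, -0.005, -0.003, 0.498, -0.29],
  [0.039, -0.073, 0.052, -0.005, -0.003, 0.498, -0.29],
  [0.039, -0.073, 0.052, -0.005, -0.003, 0.498, -0.29],
  [0.039, -0.073, 0.052, -0.005, -0.003, 0.498, -0.29],
  [0.039, -0.073, 0.052, -0.005, -0.003, 0.498, -0.29],
])

```text
clock: 26.5
eef_pos: [0.4582, -0.1592, 0.3286]
orientation: [[0.838, 0.545, -0.003], [0.545, -0.838, -0.001], [-0.004, -0.001, -1.0]]
wrist_force: [0.2, -0.6, 0.3]
finger_gap: 0.647
```

Run:
```python
from h import *
s=read_state(); print(s["eef_pos"],s["joints"].round(1)); 
c=cam("wrist"); save(c,"w4.png",scale=1.0)
ct=onplane
print(proj(c,[(.459,-.159,.08),(.504,-.131,.062),(.423,-.187,.08)]))
plan(([.459,-.159,.207],RD(33)))
```

```text
[ 0.45815072 -0.15917677  0.32861317] [-12.5  28.9  35.8 128.2 -32.   31.9  -9.3]
[[282.88250287 221.30406216]
 [284.16529285 151.99236062]
 [287.48528499 273.59514401]]
[0.001, -0.001, 0.122] [0.001, 0.003, 0.006] rows 2.9
--
```

View pics/w4.png

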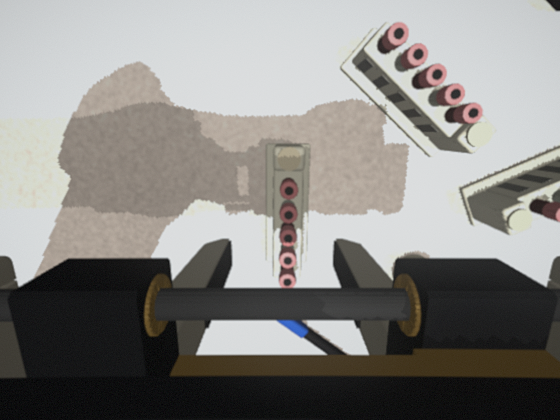

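Call:
step_arm([
  [0.001, 0.003, 0.122, 0, 0, 0, -0.29],
  [0.001, 0.003, 0.122, 0, 0, 0, -0.29],
  [0.001, 0.003, 0.122, 0, 0, 0, -0.29],
  [0.001, 0.003, 0.122, 0, 0, 0, -0.29],
])

```text
clock: 26.88
eef_pos: [0.4598, -0.1628, 0.2027]
orientation: [[0.836, 0.549, -0.006], [0.549, -0.836, 0.002], [-0.004, -0.005, -1.0]]
wrist_force: [-0.5, -0.1, 0.5]
finger_gap: 0.647
```

Call:
step_arm([
  [0, 0, 0, 0, 0, 0, 1],
  [0, 0, 0, 0, 0, 0, 1],
  [0, 0, 0, 0, 0, 0, 1],
  [0, 0, 0, 0, 0, 0, 1],
  [0, 0, 0, 0, 0, 0, 1],
], squeeze=30)

```text
clock: 27.3
eef_pos: [0.4601, -0.1628, 0.2096]
orientation: [[0.838, 0.545, 0.002], [0.545, -0.838, -0.002], [0.001, 0.003, -1.0]]
wrist_force: [-0.1, -0.5, -0.9]
finger_gap: 0.334
```

Call:
step_arm([
  [0, 0, 0, 0, 0, 0, 1],
  [0, 0, -0.04, 0, 0, 0, 1],
  [0, 0, -0.08, 0, 0, 0, 1],
  [0, 0, -0.12, 0, 0, 0, 1],
  [0, 0, -0.16, 0, 0, 0, 1],
])

```text
clock: 27.72
eef_pos: [0.4589, -0.1626, 0.3698]
orientation: [[0.839, 0.544, -0.002], [0.544, -0.839, -0.002], [-0.002, 0.0, -1.0]]
wrist_force: [1.9, 0.8, -1.5]
finger_gap: 0.274
```

Run:
```python
from h import *
s=read_state(); print(s["eef_pos"],s["joints"].round(1),s["finger_gap"],s["wrist_force"])
plan(([.48,.03,.46],RD(0)),([.56,.14,.47],RD(0)))
```

```text
[ 0.45892657 -0.1625905   0.36978943] [-17.1  26.   42.3 126.  -28.6  37.7 -11.6] 0.2743114707051679 [ 1.89391855  0.82159569 -1.47543261]
[0.061, -0.075, -0.045] [0.0, 0.001, 0.287] rows 2.6
[0.037, -0.089, -0.045] [0.0, 0.001, 0.287] rows 2.6
--
[0.08, -0.11, -0.01] [0.0, 0.0, 0.0] rows 3.3
--
```

Call:
step_arm([
  [0.061, -0.075, -0.045, 0, 0, 0.287, 1],
  [0.061, -0.075, -0.045, 0, 0, 0.287, 1],
  [0.061, -0.075, -0.045, 0, 0, 0.287, 1],
])

```text
clock: 27.97
eef_pos: [0.4698, -0.0648, 0.4144]
orientation: [[0.961, 0.278, 0.001], [0.278, -0.961, 0.0], [0.001, 0.0, -1.0]]
wrist_force: [0.6, 0.5, -2.5]
finger_gap: 0.281
```

Call:
step_arm([
  [0.037, -0.089, -0.045, 0, 0, 0.287, 1],
  [0.037, -0.089, -0.045, 0, 0, 0.287, 1],
  [0.037, -0.089, -0.045, 0, 0, 0.287, 1],
])

```text
clock: 28.22
eef_pos: [0.48, 0.0324, 0.4588]
orientation: [[1.0, -0.003, -0.0], [-0.003, -1.0, -0.0], [-0.0, 0.0, -1.0]]
wrist_force: [1.0, -0.4, -1.8]
finger_gap: 0.277
```

Call:
step_arm([
  [0.08, -0.11, -0.01, 0, 0, 0, 1],
  [0.08, -0.11, -0.01, 0, 0, 0, 1],
  [0.08, -0.11, -0.01, 0, 0, 0, 1],
  [0.08, -0.11, -0.01, 0, 0, 0, 1],
])

```text
clock: 28.55
eef_pos: [0.5623, 0.1463, 0.4673]
orientation: [[1.0, 0.009, 0.001], [0.009, -1.0, -0.0], [0.001, 0.0, -1.0]]
wrist_force: [1.1, 0.8, -2.1]
finger_gap: 0.275
```

Run:
```python
from h import *
s=read_state(); print(s["eef_pos"],s["joints"].round(1),s["finger_gap"],s["wrist_force"])
c=cam("wrist"); save(c,"w5.png",scale=1.42)
```

```text
[0.56234548 0.14633144 0.46728266] [-59.3  31.2  61.1 109.1 -32.   58.9 -73.7] 0.2749027997051384 [ 1.06655506  0.78178103 -2.0885997 ]
```

View pics/w5.png

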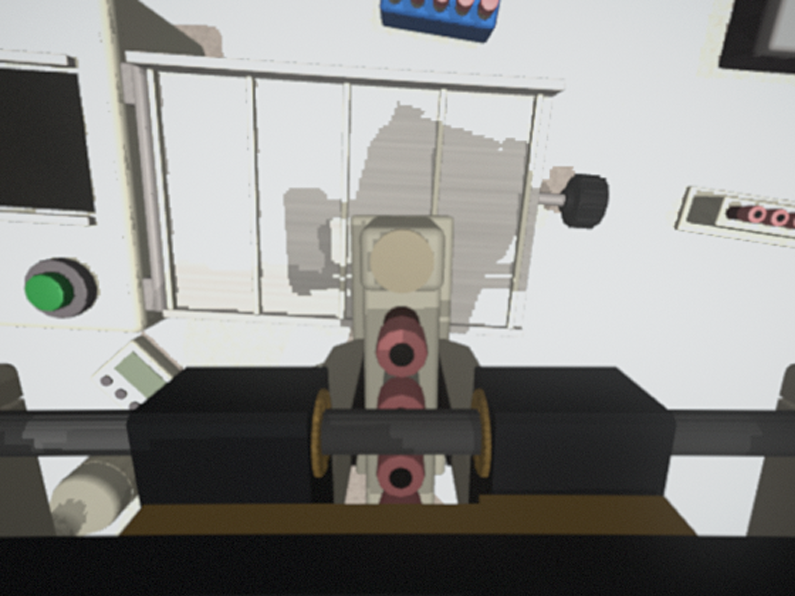

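The held rack is in the gripper with its block forward at (402,260). The ribs top/bottom are at (155,70)/(170,310), (251,78)/(258,314), (347,83), (443,90) and (540,95)/(515,327). The key is at (47,292).

```bash
python3 - <<'E'
from h import *
c=cam("wrist")
P={"r+120":[(155,70),(170,310)],"r+60":[(252,78),(258,314)],"r0":[(347,83),(347,212)],"r-60":[(443,90),(438,215)],"r-120":[(540,95),(515,327)]}
for n,uv in P.items(): print(n,onplane(c,np.array(uv)/1.42,.159)[:,:2].round(4).tolist())
print("far stop top",onplane(c,np.array([(130,54),(563,82)])/1.42,.175)[:,:2].round(4).tolist())
print("near lip",onplane(c,np.array([(180,311),(300,318),(515,331)])/1.42,.161)[:,:2].round(4).tolist())
ct=cam("top"); cs=cam("scene")
for z in(.165,.17,.175,.18,.19): print("key",z,onplane(c,np.array([(46,292)])/1.42,z)[0].round(4))
E
python3 lift.py | grep -E "315|333|330"
```

```text
r+120 [[0.6996, 0.2963], [0.5478, 0.307]]
r+60 [[0.6962, 0.238], [0.5453, 0.246]]
r0 [[0.6942, 0.18], [0.6164, 0.1818]]
r-60 [[0.6908, 0.1207], [0.615, 0.1214]]
r-120 [[0.6883, 0.0606], [0.5373, 0.0643]]
far stop top [[0.7038, 0.3009], [0.6921, 0.0528]]
near lip [[0.5477, 0.2991], [0.5433, 0.2161], [0.5349, 0.0647]]
key 0.165 [0.5615 0.3844 0.165 ]
key 0.17 [0.5627 0.3802 0.17  ]
key 0.175 [0.564 0.376 0.175]
key 0.18 [0.5652 0.3718 0.18  ]
key 0.19 [0.5677 0.3634 0.19  ]
[315. 217.] [-10.88 -37.9 ] 1
[333. 208.] [-0.58 -0.45] 1
[330. 174.] [ 0.76 -0.39] 1
```

Run:
```python
from h import *
c=cam("wrist"); p,R=pose()
b=onplane(c,np.array([(402,260)])/1.42,p[2]-.2096+.062)[0]; print("block in tool",(R.T@(b-p)).round(4))
plan(([.614,.092,.43],RD(-2.7)),([.614,.092,.363],RD(-2.7)))
```

```text
block in tool [ 0.0487 -0.0004  0.1475]
[0.055, 0.046, 0.038] [0.001, 0.001, 0.046] rows 1.9
--
[0.0, 0.0, 0.067] [0.0, 0.0, 0.0] rows 1.6
--
```

Call:
step_arm([
  [0.059, 0.046, 0.038, 0, 0, 0.046, 1],
  [0.059, 0.046, 0.038, 0, 0, 0.046, 1],
  [0.059, 0.046, 0.038, 0, 0, 0.046, 1],
  [0.059, 0.046, 0.038, 0, 0, 0.046, 1],
])

```text
clock: 29.18
eef_pos: [0.6193, 0.0899, 0.4289]
orientation: [[0.999, -0.051, -0.002], [-0.051, -0.999, -0.003], [-0.001, 0.003, -1.0]]
wrist_force: [-0.6, 0.7, -1.3]
finger_gap: 0.282
```

Call:
step_arm([
  [0, 0, 0.03, 0, 0, 0, 1],
  [0, 0, 0.055, 0, 0, 0, 1],
  [0, 0, 0.06, 0, 0, 0, 1],
  [0, 0, 0.06, 0, 0, 0, 1],
])

```text
clock: 29.52
eef_pos: [0.6182, 0.0936, 0.3689]
orientation: [[0.999, -0.045, -0.003], [-0.045, -0.999, -0.001], [-0.003, 0.001, -1.0]]
wrist_force: [-1.0, -0.1, -1.2]
finger_gap: 0.278
```

Run:
```python
from h import *
s=read_state(); print(s["eef_pos"],s["orientation"].round(3).tolist(),s["joints"].round(1),s["finger_gap"],s["wrist_force"])
c=cam("wrist"); save(c,"w6.png",scale=1.42)
plan(([.618,.092,.362],RD(-2.7)))
```

```text
[0.61816329 0.09355958 0.36887347] [[0.999, -0.045, -0.003], [-0.045, -0.999, -0.001], [-0.003, 0.001, -1.0]] [-46.   39.8  53.1 109.2 -40.3  52.2 -65.3] 0.27779006701169934 [-0.99945531 -0.14013885 -1.18660259]
[-0.001, 0.001, 0.008] [0.001, 0.001, 0.002] rows 0.2
--
```

View pics/w6.png

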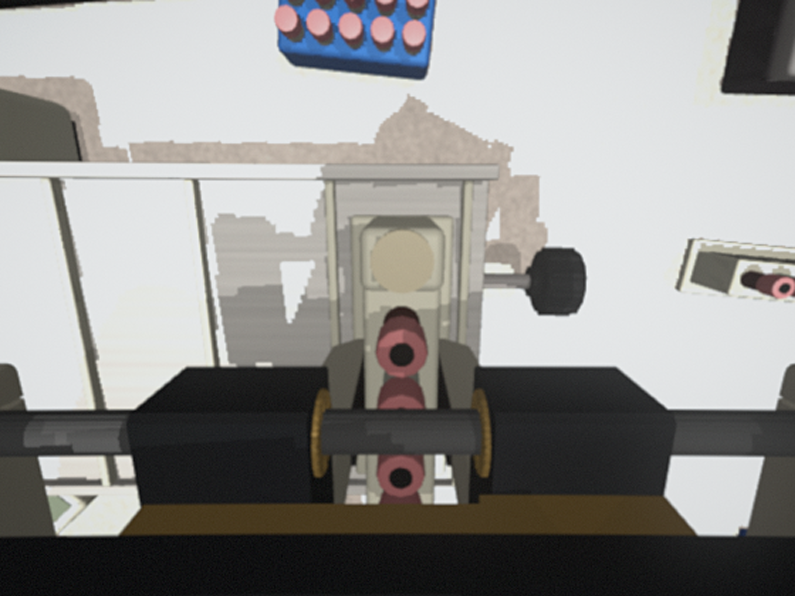

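Rack C sits centred between the lane ribs: its foot spans 352–452 and the ribs are at 332 and 467. Lowering, releasing and going on to rack A.

Call:
step_arm([
  [0, 0, 0.003, 0, 0, 0, 1],
  [0, 0, 0.006, 0, 0, 0, 1],
  [0, 0, 0.006, 0, 0, 0, 1],
])

```text
clock: 29.82
eef_pos: [0.6192, 0.0935, 0.3641]
orientation: [[0.999, -0.045, 0.001], [-0.045, -0.999, -0.001], [0.001, 0.001, -1.0]]
wrist_force: [-0.1, 0.1, -1.9]
finger_gap: 0.277
```

Call:
step_arm([
  [0, 0, 0, 0, 0, 0, 0.1],
  [0, 0, 0, 0, 0, 0, 0.1],
  [0, 0, 0, 0, 0, 0, 0],
  [0, 0, 0, 0, 0, 0, 0],
  [0, 0, -0.02, 0, 0, 0, 0],
])

```text
clock: 30.23
eef_pos: [0.6185, 0.0939, 0.3811]
orientation: [[0.999, -0.045, -0.005], [-0.045, -0.999, -0.002], [-0.005, 0.002, -1.0]]
wrist_force: [-1.0, 0.5, -0.3]
finger_gap: 0.494
```

Call:
step_arm([
  [0, 0, -0.04, 0, 0, 0, -0.2],
  [0, 0, -0.07, 0, 0, 0, -0.2],
  [0, 0, -0.09, 0, 0, 0, -0.2],
  [0, 0, -0.09, 0, 0, 0, -0.2],
])

```text
clock: 30.57
eef_pos: [0.62, 0.0925, 0.4778]
orientation: [[0.999, -0.046, 0.006], [-0.046, -0.999, -0.001], [0.006, 0.0, -1.0]]
wrist_force: [0.4, -0.3, 0.0]
finger_gap: 0.594
```

```bash
python3 - <<'E'
from h import *
s=read_state(); print(s["eef_pos"],s["joints"].round(1),s["finger_gap"],s["wrist_force"])
c=cam("wrist")
# check of rack A: block and last cap, predicted
ct=cam("top"); save(ct,"top1.png",crop=(130,130,410,290),scale=2.8)
plan(([.608,-.15,.40],RD(40)),([.608,-.191,.33],RD(82)))
E
python3 lift.py | grep -E "315|333|330|352"
```

```text
[0.62003961 0.09246395 0.47784214] [-50.2  34.   59.9 102.7 -33.   62.5 -71.3] 0.5942477595939042 [ 0.35686174 -0.32292715  0.02456808]
[-0.0, 0.122, 0.037] [0.001, -0.0, -0.371] rows 3.1
[-0.044, 0.113, 0.037] [0.001, -0.0, -0.371] rows 3.1
--
[-0.013, 0.016, 0.035] [0.0, 0.0, -0.367] rows 2.9
[-0.018, 0.01, 0.035] [0.0, 0.0, -0.367] rows 2.9
--
[315. 217.] [ -3.47 -43.89] 1
[333. 208.] [-28.99 -42.41] 1
[330. 174.] [ 0.37 -0.27] 1
[352. 200.] [-0.21 -0.32] 1
```

View pics/top1.png

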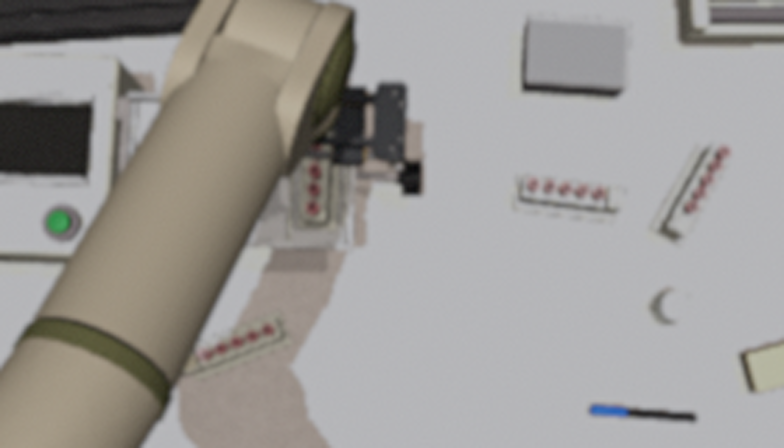

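The picture shows rack C standing in the outer lane at (318,180). Rack A is at (568,193) and rack B at (695,185), both unmoved. Rack D is at (235,345) with its block to the left. Moving over rack A.

Call:
step_arm([
  [0, 0.122, 0.037, 0, 0, -0.371, -0.2],
  [0, 0.122, 0.037, 0, 0, -0.371, -0.2],
  [0, 0.122, 0.037, 0, 0, -0.371, -0.2],
  [0, 0.122, 0.037, 0, 0, -0.371, -0.2],
])

```text
clock: 31.05
eef_pos: [0.6113, -0.037, 0.435]
orientation: [[0.948, 0.319, -0.003], [0.319, -0.948, -0.005], [-0.004, 0.004, -1.0]]
wrist_force: [-0.8, -0.4, -0.1]
finger_gap: 0.599
```

Call:
step_arm([
  [-0.044, 0.113, 0.037, 0, 0, -0.371, -0.2],
  [-0.044, 0.113, 0.037, 0, 0, -0.371, -0.2],
  [-0.044, 0.113, 0.037, 0, 0, -0.371, -0.2],
  [-0.044, 0.113, 0.037, 0, 0, -0.371, -0.2],
])

```text
clock: 31.38
eef_pos: [0.6052, -0.1588, 0.3979]
orientation: [[0.769, 0.639, -0.003], [0.639, -0.769, -0.005], [-0.006, 0.002, -1.0]]
wrist_force: [-1.6, -0.7, 1.2]
finger_gap: 0.6
```

Call:
step_arm([
  [-0.013, 0.016, 0.035, 0, 0, -0.367, -0.29],
  [-0.013, 0.016, 0.035, 0, 0, -0.367, -0.29],
  [-0.013, 0.016, 0.035, 0, 0, -0.367, -0.29],
  [-0.013, 0.016, 0.035, 0, 0, -0.367, -0.29],
])

```text
clock: 31.72
eef_pos: [0.6079, -0.1708, 0.3633]
orientation: [[0.483, 0.875, -0.003], [0.875, -0.483, -0.001], [-0.002, -0.002, -1.0]]
wrist_force: [1.3, 0.7, 0.6]
finger_gap: 0.646
```

Call:
step_arm([
  [-0.018, 0.01, 0.035, 0, 0, -0.367, -0.29],
  [-0.018, 0.01, 0.035, 0, 0, -0.367, -0.29],
  [-0.018, 0.01, 0.035, 0, 0, -0.367, -0.29],
  [-0.018, 0.01, 0.035, 0, 0, -0.367, -0.29],
])

```text
clock: 32.05
eef_pos: [0.6082, -0.191, 0.3289]
orientation: [[0.14, 0.99, -0.002], [0.99, -0.14, -0.001], [-0.001, -0.002, -1.0]]
wrist_force: [0.2, -0.9, 0.2]
finger_gap: 0.648
```

```bash
cat >> h.py <<'E'
def caps(c,z=.08):
    im=c["img"].astype(int); m=((im[:,:,0]-im[:,:,1]>30)&(im[:,:,0]-im[:,:,2]>20)).astype(np.uint8)
    m=cv2.morphologyEx(m,cv2.MORPH_CLOSE,np.ones((5,5),np.uint8))
    n,l,st,ce=cv2.connectedComponentsWithStats(m)
    return [(ce[i].round(1).tolist(),int(st[i,4]),onplane(c,[ce[i]],z)[0][:2].round(4).tolist()) for i in range(1,n) if st[i,4]>25]
def center(first,last,ks=(0,4)):
    """rack centre+heading from two cap points (index 0 = far from block)"""
    a,b=np.array(first),np.array(last); d=(b-a)/np.linalg.norm(b-a)
    # cap 4 lies 32 mm short of the rack's +x end-block point (53-21), spacing 19.25
    return (b+d*(.032-.0192*(ks[1]))*0+ (a*0)+d*(.032-.0*ks[1])-d*.064*0-(0)*d, np.degrees(np.arctan2(d[1],d[0])))
E
python3 - <<'E'
from h import *
s=read_state(); print(s["eef_pos"],s["orientation"].round(3)[:,0],s["joints"].round(1))
c=cam("wrist")
for x in caps(c): print(x)
print("block pred",proj(c,[(.601,-.243,.062)]), [r["extent"] for r in recognise("wrist","rack1_block")])
E
```

```text
[ 0.60817123 -0.19104222  0.32892592] [ 0.14   0.99  -0.001] [ -3.5  35.4  24.4 108.5 -21.3  40.8  25.3]
([281.4, 172.3], 196, [0.6134, -0.1512])
([281.3, 197.1], 201, [0.6105, -0.1704])
([281.1, 221.1], 197, [0.6077, -0.1897])
([281.2, 254.6], 366, [0.6037, -0.2181])
block pred [[282.17540279 272.64807023]] []
```

Call:
step_arm([
  [-0.004, 0, 0.121, 0, 0, 0, -0.29],
  [-0.004, 0, 0.121, 0, 0, 0, -0.29],
  [-0.004, 0, 0.121, 0, 0, 0, -0.29],
  [-0.004, 0, 0.121, 0, 0, 0, -0.29],
  [-0.004, 0, 0.121, 0, 0, 0, 1],
])

```text
clock: 32.57
eef_pos: [0.6075, -0.1948, 0.2078]
orientation: [[0.143, 0.99, -0.004], [0.99, -0.143, -0.001], [-0.002, -0.004, -1.0]]
wrist_force: [0.5, -0.5, 0.4]
finger_gap: 0.609
```

Call:
step_arm([
  [0, 0, 0, 0, 0, 0, 1],
  [0, 0, 0, 0, 0, 0, 1],
  [0, 0, 0, 0, 0, 0, 1],
  [0, 0, 0, 0, 0, 0, 1],
  [0, 0, 0, 0, 0, 0, 1],
])

```text
clock: 32.98
eef_pos: [0.6078, -0.1951, 0.2104]
orientation: [[0.14, 0.99, 0.001], [0.99, -0.14, -0.001], [-0.001, 0.001, -1.0]]
wrist_force: [-1.4, 1.1, 7.7]
finger_gap: 0.279
```

Call:
step_arm([
  [0, 0, 0, 0, 0, 0, 1],
  [0, 0, 0, 0, 0, 0, 1],
])

```text
clock: 33.15
eef_pos: [0.6078, -0.1951, 0.2103]
orientation: [[0.14, 0.99, 0.001], [0.99, -0.14, -0.001], [-0.001, 0.001, -1.0]]
wrist_force: [-2.7, 1.3, 10.3]
finger_gap: 0.278
```

Call:
step_arm([
  [0, 0, -0.04, 0, 0, 0, 1],
  [0, 0, -0.08, 0, 0, 0, 1],
  [0, 0, -0.12, 0, 0, 0, 1],
  [0, 0, -0.16, 0, 0, 0, 1],
  [0, 0, -0.2, 0, 0, 0, 1],
])

```text
clock: 33.57
eef_pos: [0.6074, -0.1947, 0.4111]
orientation: [[0.14, 0.99, -0.001], [0.99, -0.14, -0.001], [-0.001, -0.0, -1.0]]
wrist_force: [0.2, 0.4, -2.6]
finger_gap: 0.277
```

Run:
```python
import re
t=open('h.py').read(); open('h.py','w').write(t[:t.index('def center')])
from h import *
s=read_state(); print(s["eef_pos"],s["joints"].round(1),s["finger_gap"],s["wrist_force"])
plan(([.50,0.02,.45],RD(130)),([.50,.20,.47],RD(177.3)),([.617,.152,.47],RD(177.3)))
```

```text
[ 0.60737822 -0.1946926   0.41110087] [ -6.   30.1  28.3 104.5 -18.   49.8  22.8] 0.27738906822795323 [ 0.23792356  0.41016292 -2.58070885]
[0.099, -0.068, -0.02] [-0.0, 0.001, -0.419] rows 3.4
[0.118, -0.022, -0.02] [-0.0, 0.001, -0.419] rows 3.4
--
[0.069, 0.058, -0.01] [0.0, 0.0, -0.413] rows 3.3
[0.04, 0.081, -0.01] [0.0, 0.0, -0.413] rows 3.3
--
[-0.119, -0.042, 0.0] [0.0, 0.0, 0.0] rows 3.0
--
```

Run:
```python
from h import *
plan(([.52,.06,.475],RD(130)),([.621,.272,.475],RD(177.3)))
```

```text
[0.12, -0.061, -0.032] [-0.0, 0.001, -0.419] rows 3.4
[0.134, -0.007, -0.032] [-0.0, 0.001, -0.419] rows 3.4
--
[0.049, 0.107, 0.0] [0.0, 0.0, -0.413] rows 3.3
[0.002, 0.117, 0.0] [0.0, 0.0, -0.413] rows 3.3
--
```

Call:
step_arm([
  [0.12, -0.061, -0.032, 0, 0, -0.419, 1],
  [0.12, -0.061, -0.032, 0, 0, -0.419, 1],
  [0.12, -0.061, -0.032, 0, 0, -0.419, 1],
  [0.12, -0.061, -0.032, 0, 0, -0.419, 1],
])

```text
clock: 33.9
eef_pos: [0.5626, -0.0623, 0.4421]
orientation: [[-0.287, 0.958, -0.0], [0.958, 0.287, 0.002], [0.002, 0.0, -1.0]]
wrist_force: [0.1, 1.1, -3.0]
finger_gap: 0.278
```

Call:
step_arm([
  [0.134, -0.007, -0.032, 0, 0, -0.419, 1],
  [0.134, -0.007, -0.032, 0, 0, -0.419, 1],
  [0.134, -0.007, -0.032, 0, 0, -0.419, 1],
  [0.134, -0.007, -0.032, 0, 0, -0.419, 1],
])

```text
clock: 34.23
eef_pos: [0.5188, 0.0645, 0.4738]
orientation: [[-0.652, 0.758, -0.0], [0.758, 0.652, 0.001], [0.001, 0.001, -1.0]]
wrist_force: [-1.0, -0.1, -2.0]
finger_gap: 0.277
```

Call:
step_arm([
  [0.049, 0.107, 0, 0, 0, -0.413, 1],
  [0.049, 0.107, 0, 0, 0, -0.413, 1],
  [0.049, 0.107, 0, 0, 0, -0.413, 1],
  [0.049, 0.107, 0, 0, 0, -0.413, 1],
])

```text
clock: 34.57
eef_pos: [0.5727, 0.1729, 0.4721]
orientation: [[-0.902, 0.431, 0.001], [0.431, 0.902, 0.002], [-0.0, 0.002, -1.0]]
wrist_force: [0.1, 1.0, -2.2]
finger_gap: 0.278
```

Call:
step_arm([
  [0.002, 0.117, 0, 0, 0, -0.413, 1],
  [0.002, 0.117, 0, 0, 0, -0.413, 1],
  [0.002, 0.117, 0, 0, 0, -0.413, 1],
  [0.002, 0.117, 0, 0, 0, -0.413, 1],
  [0.002, 0.117, 0, 0, 0, -0.413, 1],
])

```text
clock: 34.98
eef_pos: [0.6216, 0.2732, 0.4711]
orientation: [[-0.999, 0.043, -0.002], [0.043, 0.999, -0.002], [0.002, -0.002, -1.0]]
wrist_force: [0.0, 0.1, -2.1]
finger_gap: 0.276
```

Run:
```python
from h import *
s=read_state(); print(s["eef_pos"],s["orientation"].round(3)[:,0],s["joints"].round(1),s["finger_gap"],s["wrist_force"])
c=cam("wrist"); p,R=pose(); zb=p[2]-.2103
for x in caps(c,zb+.08): print(x[0],x[1],(R.T[:2,:2]@(np.array(x[2])-p[:2])).round(4))
plan(([.621,.272,.369],RD(177.3)))
```

```text
[0.62156118 0.27321343 0.47111288] [-0.999  0.043  0.002] [-30.2  27.7   2.6  94.1  -1.4  58.4  60.4] 0.2757098858442537 [ 0.02503838  0.06164179 -2.11147879]
[238.4, 6.4] 134 [ 0.1076 -0.0122]
[213.7, 18.8] 277 [ 0.104  -0.0203]
[182.9, 34.1] 327 [ 0.0996 -0.0306]
[38.5, 161.6] 372 [ 0.0579 -0.0856]
[44.2, 188.2] 392 [ 0.0482 -0.0855]
[282.1, 236.5] 2322 [0.0297 0.0022]
[49.3, 212.9] 408 [ 0.0388 -0.0854]
[56.0, 248.6] 774 [ 0.0244 -0.0855]
[342.6, 312.0] 135 [-0.003   0.0273]
[281.9, 336.0] 769 [-0.0147  0.0024]
[0.0, 0.001, 0.102] [-0.003, -0.001, -0.001] rows 2.5
--
```

Call:
step_arm([
  [0, 0.001, 0.04, 0, 0, 0, 1],
  [0, 0.001, 0.08, 0, 0, 0, 1],
  [0, 0.001, 0.1, 0, 0, 0, 1],
  [0, 0.001, 0.1, 0, 0, 0, 1],
])

```text
clock: 35.37
eef_pos: [0.62, 0.2704, 0.3677]
orientation: [[-0.999, 0.05, -0.007], [0.05, 0.999, -0.006], [0.007, -0.006, -1.0]]
wrist_force: [-0.4, 0.0, -2.8]
finger_gap: 0.276
```

Run:
```python
from h import *
s=read_state(); print(s["eef_pos"],s["orientation"].round(3)[:,0],s["wrist_force"])
c=cam("wrist"); save(c,"w7.png",scale=1.2)
plan(([.621,.272,.3632],RD(177.3)))
```

```text
[0.61999437 0.27040636 0.36765325] [-0.999  0.05   0.007] [-0.42642436  0.02976524 -2.78560004]
[-0.0, 0.001, 0.007] [-0.004, -0.004, -0.003] rows 0.2
--
```

View pics/w7.png

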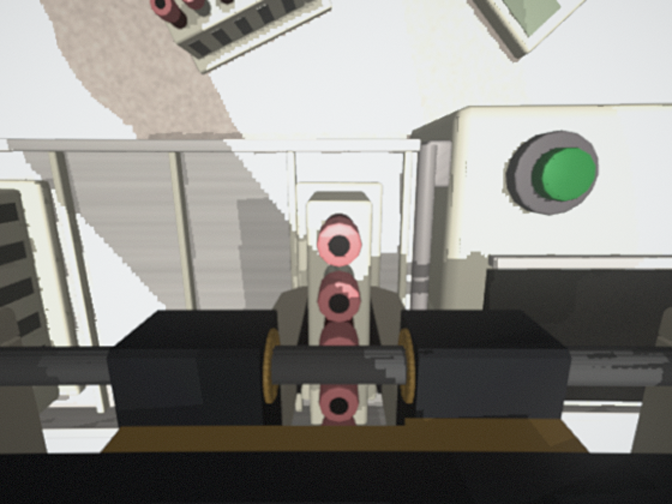

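Rack A is over the hinge lane, with its foot at 299–381 between the ribs at 292 and 403. It needs about 3 mm to the right, then it can go down and be released. The green key is at (568,172).

Call:
step_arm([
  [0.003, 0.0035, 0.002, 0, 0, 0, 1],
  [0.003, 0.0035, 0.005, 0, 0, 0, 1],
  [0.003, 0.0035, 0.005, 0, 0, 0, 1],
])

```text
clock: 35.67
eef_pos: [0.6185, 0.2762, 0.3687]
orientation: [[-0.999, 0.047, 0.002], [0.047, 0.999, -0.001], [-0.002, -0.0, -1.0]]
wrist_force: [-0.2, -1.0, -2.2]
finger_gap: 0.277
```

Call:
step_arm([
  [0, 0, 0, 0, 0, 0, 0.1],
  [0, 0, 0, 0, 0, 0, 0.1],
  [0, 0, 0, 0, 0, 0, 0.1],
  [0, 0, 0, 0, 0, 0, 0.1],
  [0, 0, -0.03, 0, 0, 0, 0.1],
])

```text
clock: 36.08
eef_pos: [0.6173, 0.2756, 0.3927]
orientation: [[-0.999, 0.046, -0.008], [0.046, 0.999, -0.005], [0.007, -0.006, -1.0]]
wrist_force: [0.7, -0.0, -0.2]
finger_gap: 0.448
```

Call:
step_arm([
  [0, 0, -0.04, 0, 0, 0, 0.1],
  [0, 0, -0.08, 0, 0, 0, -0.2],
  [0, 0, -0.09, 0, 0, 0, -0.29],
  [0, 0, -0.09, 0, 0, 0, -0.29],
])

```text
clock: 36.42
eef_pos: [0.619, 0.2762, 0.4917]
orientation: [[-0.999, 0.047, 0.006], [0.047, 0.999, 0.002], [-0.006, 0.002, -1.0]]
wrist_force: [0.5, 0.8, 0.3]
finger_gap: 0.608
```

```bash
python3 - <<'E'
from h import *
s=read_state(); print(s["eef_pos"],s["joints"].round(1),s["finger_gap"],s["wrist_force"])
c=cam("wrist"); print("leaf plane caps"); 
for x in caps(c,.233): print(x[0],x[1],x[2])
print("bench"); 
for x in caps(c,.08): print(x[0],x[1],x[2])
plan(([.432,.20,.40],RD(111)))
E
python3 lift.py | grep -E "330|352|360"
```

```text
[0.61901724 0.27618903 0.49165324] [-30.7  26.6   2.9  93.   -1.4  60.1  59.8] 0.6084678730824051 [0.54578796 0.76227291 0.2794301 ]
leaf plane caps
[203.8, 29.2] 660 [0.4798, 0.2289]
[52.6, 161.4] 299 [0.5662, 0.101]
[281.4, 163.6] 218 [0.576, 0.2789]
[57.6, 186.0] 314 [0.5856, 0.1001]
[281.4, 198.2] 442 [0.6039, 0.2776]
[62.6, 208.5] 328 [0.6041, 0.0997]
[68.7, 241.1] 636 [0.6323, 0.0982]
[281.2, 243.5] 406 [0.6431, 0.2756]
[410.0, 316.0] 153 [0.7183, 0.3884]
bench
[203.8, 29.2] 660 [0.4343, 0.196]
[52.6, 161.4] 299 [0.5763, -0.0143]
[281.4, 163.6] 218 [0.5924, 0.2782]
[57.6, 186.0] 314 [0.6082, -0.0156]
[281.4, 198.2] 442 [0.6383, 0.276]
[62.6, 208.5] 328 [0.6385, -0.0163]
[68.7, 241.1] 636 [0.6848, -0.0189]
[281.2, 243.5] 406 [0.7027, 0.2727]
[410.0, 316.0] 153 [0.8262, 0.4581]
[0.092, -0.042, 0.044] [0.001, 0.001, 0.579] rows 4.6
[0.053, -0.085, 0.044] [0.001, 0.001, 0.579] rows 4.6
--
[330. 174.] [ 6.95 -2.25] 1
[352. 200.] [ 0.38 -0.63] 1
[360. 168.] [61.24 81.34] 1
```

Call:
step_arm([
  [0.092, -0.042, 0.044, 0, 0, 0.579, -0.29],
  [0.092, -0.042, 0.044, 0, 0, 0.579, -0.29],
  [0.092, -0.042, 0.044, 0, 0, 0.579, -0.29],
  [0.092, -0.042, 0.044, 0, 0, 0.579, -0.29],
  [0.092, -0.042, 0.044, 0, 0, 0.579, -0.29],
])

```text
clock: 36.93
eef_pos: [0.5227, 0.2377, 0.441]
orientation: [[-0.807, 0.591, -0.005], [0.591, 0.807, -0.004], [0.001, -0.006, -1.0]]
wrist_force: [0.1, 1.0, 0.4]
finger_gap: 0.644
```

Call:
step_arm([
  [0.053, -0.085, 0.044, 0, 0, 0.579, -0.29],
  [0.053, -0.085, 0.044, 0, 0, 0.579, -0.29],
  [0.053, -0.085, 0.044, 0, 0, 0.579, -0.29],
  [0.053, -0.085, 0.044, 0, 0, 0.579, -0.29],
  [0.053, -0.085, 0.044, 0, 0, 0.579, -0.29],
])

```text
clock: 37.35
eef_pos: [0.4298, 0.1997, 0.3975]
orientation: [[-0.352, 0.936, -0.004], [0.936, 0.352, -0.004], [-0.002, -0.006, -1.0]]
wrist_force: [0.9, 0.5, -0.6]
finger_gap: 0.65
```

```bash
python3 - <<'E'
from h import *
s=read_state(); print(s["eef_pos"],s["orientation"].round(3)[:,0],s["joints"].round(1))
c=cam("wrist"); save(c,"w8.png",scale=1.2)
for x in caps(c): print(x)
print([r["extent"] for r in recognise("wrist","rack1_block")])
E
python3 lift.py | grep -E "330|352|360|333|315"
```

```text
[0.42976599 0.19966441 0.39750098] [-0.352  0.936 -0.002] [-46.3  18.5  18.9 124.9  -9.4  38.2  -0.2]
([284.7, 165.5], 156, [0.4183, 0.235])
([284.9, 195.8], 255, [0.4293, 0.2066])
([284.9, 230.5], 278, [0.4423, 0.172])
[]
[315. 217.] [ -6.96 -43.94] 1
[333. 208.] [-5.79  1.27] 1
[330. 174.] [ 6.29 -2.26] 1
[352. 200.] [-0.21 -0.33] 1
[360. 168.] [60.55 81.6 ] 1
```

View pics/w8.png

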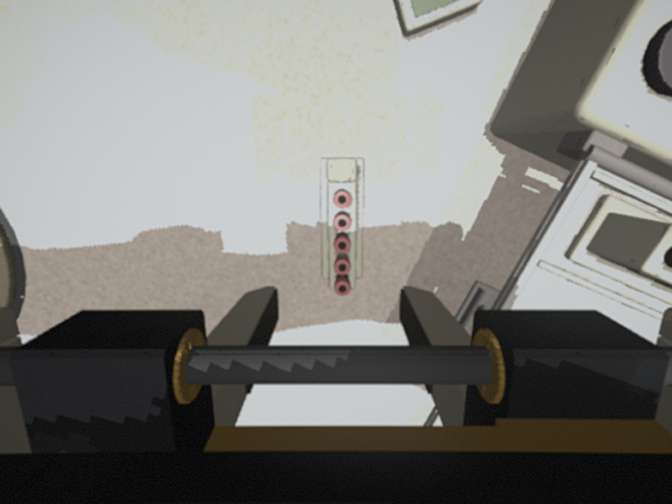

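Rack D is aligned under the gripper, with its block at (341,168) and caps at column 342. Picking it.

Call:
step_arm([
  [0.005, 0.002, 0.04, 0, 0, 0, -0.29],
  [0.005, 0.002, 0.08, 0, 0, 0, -0.29],
  [0.005, 0.002, 0.12, 0, 0, 0, -0.29],
  [0.005, 0.002, 0.16, 0, 0, 0, -0.29],
  [0.005, 0.002, 0.189, 0, 0, 0, -0.29],
])

```text
clock: 37.92
eef_pos: [0.4313, 0.2054, 0.2072]
orientation: [[-0.361, 0.933, -0.003], [0.933, 0.361, -0.002], [-0.001, -0.003, -1.0]]
wrist_force: [-0.2, 0.6, -0.0]
finger_gap: 0.645
```

Call:
step_arm([
  [0, 0, 0, 0, 0, 0, 1],
  [0, 0, 0, 0, 0, 0, 1],
  [0, 0, 0, 0, 0, 0, 1],
  [0, 0, 0, 0, 0, 0, 1],
  [0, 0, 0, 0, 0, 0, 1],
])

```text
clock: 38.33
eef_pos: [0.4321, 0.2059, 0.2121]
orientation: [[-0.359, 0.933, 0.002], [0.933, 0.359, -0.0], [-0.001, 0.002, -1.0]]
wrist_force: [-2.7, -1.7, 3.2]
finger_gap: 0.339
```

Call:
step_arm([
  [0, 0, 0, 0, 0, 0, 1],
  [0, 0, 0, 0, 0, 0, 1],
  [0, 0, 0, 0, 0, 0, 1],
])

```text
clock: 38.58
eef_pos: [0.4315, 0.2057, 0.2119]
orientation: [[-0.358, 0.934, 0.001], [0.934, 0.358, -0.001], [-0.001, 0.0, -1.0]]
wrist_force: [-2.2, -1.1, 12.3]
finger_gap: 0.276
```

Call:
step_arm([
  [0, 0, -0.04, 0, 0, 0, 1],
  [0, 0, -0.08, 0, 0, 0, 1],
  [0, 0, -0.12, 0, 0, 0, 1],
  [0, 0, -0.16, 0, 0, 0, 1],
  [0, 0, -0.2, 0, 0, 0, 1],
])

```text
clock: 39.0
eef_pos: [0.4313, 0.2055, 0.4131]
orientation: [[-0.358, 0.934, 0.0], [0.934, 0.358, -0.001], [-0.001, 0.0, -1.0]]
wrist_force: [-0.4, 0.2, -2.6]
finger_gap: 0.278
```

Run:
```python
from h import *
s=read_state(); print(s["eef_pos"],s["joints"].round(1),s["finger_gap"],s["wrist_force"])
plan(([.45,.18,.485],RD(54)),([.619,.212,.485],RD(-2.7)))
```

```text
[0.43129091 0.2055082  0.41311928] [-4.880e+01  1.760e+01  2.140e+01  1.236e+02 -9.700e+00  4.040e+01
  1.000e-01] 0.2783251623311617 [-0.42716775  0.22137493 -2.62033136]
[-0.015, 0.004, -0.036] [0.0, 0.0, 0.497] rows 4.0
[-0.011, 0.011, -0.036] [0.0, 0.0, 0.497] rows 4.0
--
[0.063, 0.059, 0.0] [0.0, 0.0, 0.495] rows 4.0
[0.083, 0.022, 0.0] [0.0, 0.0, 0.495] rows 4.0
--
```

Call:
step_arm([
  [-0.015, 0.004, -0.036, 0, 0, 0.497, 1],
  [-0.015, 0.004, -0.036, 0, 0, 0.497, 1],
  [-0.015, 0.004, -0.036, 0, 0, 0.497, 1],
  [-0.015, 0.004, -0.036, 0, 0, 0.497, 1],
  [-0.015, 0.004, -0.036, 0, 0, 0.497, 1],
])

```text
clock: 39.42
eef_pos: [0.4405, 0.1933, 0.4473]
orientation: [[0.135, 0.991, 0.001], [0.991, -0.135, -0.0], [0.0, 0.001, -1.0]]
wrist_force: [-0.3, -0.0, -1.3]
finger_gap: 0.276
```

Call:
step_arm([
  [-0.011, 0.011, -0.036, 0, 0, 0.497, 1],
  [-0.011, 0.011, -0.036, 0, 0, 0.497, 1],
  [-0.011, 0.011, -0.036, 0, 0, 0.497, 1],
  [-0.011, 0.011, -0.036, 0, 0, 0.497, 1],
  [-0.011, 0.011, -0.036, 0, 0, 0.497, 1],
])

```text
clock: 39.83
eef_pos: [0.4502, 0.181, 0.4827]
orientation: [[0.588, 0.809, -0.0], [0.809, -0.588, -0.001], [-0.001, 0.0, -1.0]]
wrist_force: [-0.3, -0.1, -2.4]
finger_gap: 0.277
```

Call:
step_arm([
  [0.063, 0.059, 0, 0, 0, 0.495, 1],
  [0.063, 0.059, 0, 0, 0, 0.495, 1],
  [0.063, 0.059, 0, 0, 0, 0.495, 1],
  [0.063, 0.059, 0, 0, 0, 0.495, 1],
  [0.063, 0.059, 0, 0, 0, 0.495, 1],
])

```text
clock: 40.25
eef_pos: [0.5356, 0.1976, 0.4816]
orientation: [[0.901, 0.434, -0.001], [0.434, -0.901, -0.003], [-0.002, 0.002, -1.0]]
wrist_force: [-0.3, -0.3, -2.5]
finger_gap: 0.276
```

Call:
step_arm([
  [0.083, 0.022, 0, 0, 0, 0.495, 1],
  [0.083, 0.022, 0, 0, 0, 0.495, 1],
  [0.083, 0.022, 0, 0, 0, 0.495, 1],
  [0.083, 0.022, 0, 0, 0, 0.495, 1],
  [0.083, 0.022, 0, 0, 0, 0.495, 1],
])

```text
clock: 40.67
eef_pos: [0.6197, 0.2138, 0.4814]
orientation: [[0.999, -0.044, -0.002], [-0.044, -0.999, -0.003], [-0.002, 0.003, -1.0]]
wrist_force: [-0.5, 0.9, -1.7]
finger_gap: 0.276
```

Run:
```python
from h import *
s=read_state(); print(s["eef_pos"],s["orientation"].round(3)[:,0],s["joints"].round(1),s["finger_gap"],s["wrist_force"])
plan(([.619,.213,.385],RD(-2.7)))
```

```text
[0.61965817 0.21380111 0.48141177] [ 0.999 -0.044 -0.002] [-54.9  32.7  50.5  98.4 -27.8  62.6 -88.2] 0.2759194462404151 [-0.50330197  0.92175818 -1.67470306]
[-0.0, 0.001, 0.096] [0.003, 0.002, 0.003] rows 2.3
--
```

Call:
step_arm([
  [0, 0.001, 0.04, 0, 0, 0, 1],
  [0, 0.001, 0.08, 0, 0, 0, 1],
  [0, 0.001, 0.107, 0, 0, 0, 1],
  [0, 0.001, 0.107, 0, 0, 0, 1],
  [0, 0.001, 0.107, 0, 0, 0, 1],
])

```text
clock: 41.08
eef_pos: [0.619, 0.2124, 0.3751]
orientation: [[0.999, -0.041, -0.003], [-0.041, -0.999, -0.002], [-0.003, 0.002, -1.0]]
wrist_force: [-1.0, -0.9, -0.4]
finger_gap: 0.276
```

Run:
```python
from h import *
s=read_state(); print(s["eef_pos"],s["orientation"].round(3)[:,0],s["wrist_force"])
c=cam("wrist"); save(c,"w9.png",scale=1.2)
```

```text
[0.61902307 0.21236847 0.37505011] [ 0.999 -0.041 -0.003] [-0.97123777 -0.89415235 -0.37082849]
```

View pics/w9.png

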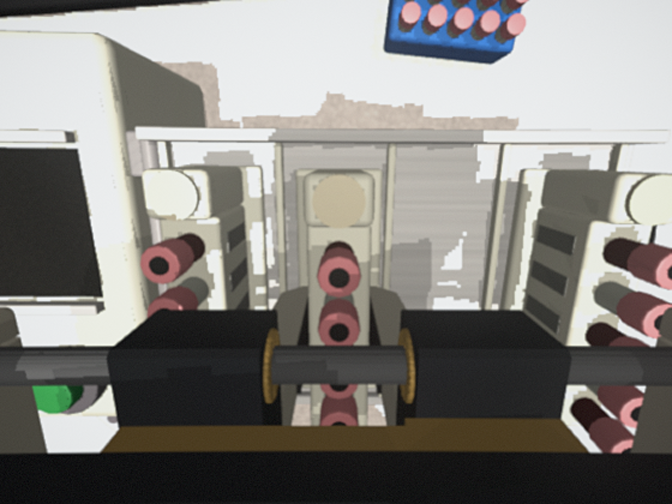

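Rack D is over its lane, with its foot at 297–383 and the ribs at 280 and 390. A 2 mm shift left centres it. Racks A (left) and C (right) stand upright in their lanes with blocks to the stop.

Call:
step_arm([
  [0, -0.002, 0.005, 0, 0, 0, 1],
  [0, -0.002, 0.0105, 0, 0, 0, 1],
  [0, -0.002, 0.0105, 0, 0, 0, 1],
  [0, -0.002, 0.0105, 0, 0, 0, 1],
])

```text
clock: 41.47
eef_pos: [0.6196, 0.2145, 0.3653]
orientation: [[0.999, -0.046, 0.0], [-0.046, -0.999, -0.001], [0.0, 0.001, -1.0]]
wrist_force: [-0.6, 0.7, -2.3]
finger_gap: 0.28
```

Call:
step_arm([
  [0, 0, 0, 0, 0, 0, 0.1],
  [0, 0, 0, 0, 0, 0, 0.1],
  [0, 0, 0, 0, 0, 0, 0.1],
  [0, 0, 0, 0, 0, 0, 0.1],
  [0, 0, -0.03, 0, 0, 0, 0.1],
])

```text
clock: 41.88
eef_pos: [0.6183, 0.2151, 0.3907]
orientation: [[0.999, -0.046, -0.007], [-0.047, -0.999, -0.004], [-0.007, 0.004, -1.0]]
wrist_force: [0.0, 0.6, -0.4]
finger_gap: 0.453
```

Call:
step_arm([
  [0, 0, -0.04, 0, 0, 0, 0.1],
  [0, 0, -0.08, 0, 0, 0, 0.1],
  [0, 0, -0.1, 0, 0, 0, -0.29],
  [0, 0, -0.1, 0, 0, 0, -0.29],
])

```text
clock: 42.22
eef_pos: [0.6207, 0.2137, 0.5]
orientation: [[0.999, -0.047, 0.007], [-0.047, -0.999, 0.001], [0.007, -0.001, -1.0]]
wrist_force: [0.2, -0.4, -0.3]
finger_gap: 0.545
```

Run:
```python
from h import *
s=read_state(); print(s["eef_pos"],s["joints"].round(1),s["finger_gap"],s["wrist_force"])
ct=cam("top")
for x in caps(ct): print(x)
plan(([.55,-.05,.46],RD(40)),([.613,-.351,.40],RD(149)))
print("alt"); plan(([.613,-.351,.40],RD(-31)))
```

```text
[0.62066838 0.21369551 0.4999735 ] [-55.4  31.8  51.3  97.1 -27.2  64.  -88.9] 0.5447202351306349 [ 0.23654259 -0.36970505 -0.29980742]
([393.9, 120.5], 51, [0.8678, -0.4121])
([430.8, 120.6], 109, [0.8679, -0.5417])
([240.3, 142.9], 330, [0.7929, 0.1125])
([179.9, 195.3], 51, [0.6172, 0.3123])
([201.3, 195.7], 29, [0.615, 0.2414])
[-0.029, 0.134, 0.018] [0.0, -0.002, -0.373] rows 3.3
[-0.075, 0.114, 0.018] [0.0, -0.002, -0.373] rows 3.3
--
[-0.036, 0.068, 0.015] [0.0, 0.0, -0.476] rows 3.8
[-0.063, 0.044, 0.015] [0.0, 0.0, -0.476] rows 3.8
[-0.076, 0.01, 0.015] [0.0, 0.0, -0.476] rows 3.8
[-0.072, -0.026, 0.015] [0.0, 0.0, -0.476] rows 3.8
--
alt
[0.006, 0.188, 0.032] [-0.0, -0.001, 0.165] rows 4.6
[0.037, 0.185, 0.032] [-0.0, -0.001, 0.165] rows 4.6
[0.067, 0.176, 0.032] [-0.0, -0.001, 0.165] rows 4.6
--
```

Call:
step_arm([
  [-0.029, 0.134, 0.018, 0, 0, -0.373, -0.29],
  [-0.029, 0.134, 0.018, 0, 0, -0.373, -0.29],
  [-0.029, 0.134, 0.018, 0, 0, -0.373, -0.29],
  [-0.029, 0.134, 0.018, 0, 0, -0.373, -0.29],
])

```text
clock: 42.6
eef_pos: [0.582, 0.076, 0.476]
orientation: [[0.947, 0.322, -0.003], [0.322, -0.947, -0.003], [-0.003, 0.002, -1.0]]
wrist_force: [-0.4, -0.8, -0.2]
finger_gap: 0.647
```

Call:
step_arm([
  [-0.075, 0.114, 0.018, 0, 0, -0.373, -0.29],
  [-0.075, 0.114, 0.018, 0, 0, -0.373, -0.29],
  [-0.075, 0.114, 0.018, 0, 0, -0.373, -0.29],
  [-0.075, 0.114, 0.018, 0, 0, -0.373, -0.29],
])

```text
clock: 42.93
eef_pos: [0.5472, -0.0558, 0.4583]
orientation: [[0.765, 0.644, -0.002], [0.644, -0.765, -0.003], [-0.004, 0.001, -1.0]]
wrist_force: [-0.3, 0.6, -0.0]
finger_gap: 0.649
```

Call:
step_arm([
  [-0.036, 0.068, 0.015, 0, 0, -0.476, -0.29],
  [-0.036, 0.068, 0.015, 0, 0, -0.476, -0.29],
  [-0.036, 0.068, 0.015, 0, 0, -0.476, -0.29],
  [-0.036, 0.068, 0.015, 0, 0, -0.476, -0.29],
  [-0.036, 0.068, 0.015, 0, 0, -0.476, -0.29],
])

```text
clock: 43.35
eef_pos: [0.5658, -0.1258, 0.4431]
orientation: [[0.384, 0.923, -0.002], [0.923, -0.384, -0.001], [-0.002, -0.002, -1.0]]
wrist_force: [0.7, 1.3, 0.4]
finger_gap: 0.646
```

Call:
step_arm([
  [-0.063, 0.044, 0.015, 0, 0, -0.476, -0.29],
  [-0.063, 0.044, 0.015, 0, 0, -0.476, -0.29],
  [-0.063, 0.044, 0.015, 0, 0, -0.476, -0.29],
  [-0.063, 0.044, 0.015, 0, 0, -0.476, -0.29],
  [-0.063, 0.044, 0.015, 0, 0, -0.476, -0.29],
])

```text
clock: 43.77
eef_pos: [0.5823, -0.2003, 0.4284]
orientation: [[-0.079, 0.997, -0.002], [0.997, 0.079, -0.001], [-0.001, -0.002, -1.0]]
wrist_force: [0.1, -0.1, -0.1]
finger_gap: 0.647
```

Call:
step_arm([
  [-0.076, 0.01, 0.015, 0, 0, -0.476, -0.29],
  [-0.076, 0.01, 0.015, 0, 0, -0.476, -0.29],
  [-0.076, 0.01, 0.015, 0, 0, -0.476, -0.29],
  [-0.076, 0.01, 0.015, 0, 0, -0.476, -0.29],
  [-0.076, 0.01, 0.015, 0, 0, -0.476, -0.29],
])

```text
clock: 44.18
eef_pos: [0.5985, -0.275, 0.4137]
orientation: [[-0.526, 0.85, -0.002], [0.85, 0.526, -0.001], [0.0, -0.002, -1.0]]
wrist_force: [-0.2, -0.5, 0.6]
finger_gap: 0.645
```

Call:
step_arm([
  [-0.072, -0.026, 0.015, 0, 0, -0.476, -0.29],
  [-0.072, -0.026, 0.015, 0, 0, -0.476, -0.29],
  [-0.072, -0.026, 0.015, 0, 0, -0.476, -0.29],
  [-0.072, -0.026, 0.015, 0, 0, -0.476, -0.29],
  [-0.072, -0.026, 0.015, 0, 0, -0.476, -0.29],
])

```text
clock: 44.6
eef_pos: [0.6144, -0.3498, 0.3989]
orientation: [[-0.857, 0.515, -0.001], [0.515, 0.857, -0.001], [0.001, -0.001, -1.0]]
wrist_force: [-0.5, 0.4, -1.4]
finger_gap: 0.644
```

Run:
```python
from h import *
s=read_state(); print(s["eef_pos"],s["orientation"].round(3)[:,0],s["joints"].round(1))
c=cam("wrist"); cv2.imwrite("last.png",c["img"][:,:,::-1])
for x in caps(c): print(x)
print("pred cap4, block",proj(c,[(.588,-.332,.08),(.568,-.323,.062)]))
```

```text
[ 0.61444939 -0.3497694   0.39889604] [-0.857  0.515  0.001] [21.6 33.5  5.6 94.8 -3.8 52.  87.5]
([274.3, 171.3], 106, [0.5837, -0.3396])
([273.4, 219.0], 574, [0.6255, -0.3662])
pred cap4, block [[283.08013833 171.05471046]
 [280.54367339 147.81809188]]
```

Call:
step_arm([
  [0, -0.0077, 0.04, 0, 0, 0.02, -0.29],
  [0, -0.0077, 0.08, 0, 0, 0.02, -0.29],
  [0, -0.0077, 0.12, 0, 0, 0.02, -0.29],
  [0, -0.0077, 0.12, 0, 0, 0.02, -0.29],
])

```text
clock: 44.98
eef_pos: [0.6087, -0.3542, 0.2724]
orientation: [[-0.845, 0.535, -0.01], [0.535, 0.845, 0.004], [0.011, -0.002, -1.0]]
wrist_force: [-1.6, 2.0, -1.3]
finger_gap: 0.645
```

Run:
```python
from h import *
s=read_state(); print(s["eef_pos"],s["orientation"].round(3)[:,0])
c=cam("wrist")
p,R=pose()
for x in caps(c): print(x, (R.T[:2,:2]@(np.array(x[2])-p[:2])).round(4))
```

```text
[ 0.60867594 -0.35422451  0.27235295] [-0.845  0.535  0.011]
([279.1, 205.8], 303, [0.5835, -0.3399]) [ 0.0302 -0.0012]
([279.2, 237.0], 294, [0.6, -0.3503]) [ 0.0107 -0.0012]
([279.4, 266.8], 300, [0.6166, -0.3607]) [-0.0089 -0.0012]
([280.0, 325.4], 130, [0.6517, -0.3826]) [-0.0503 -0.0009]
```

Call:
step_arm([
  [-0.001, -0.001, 0.04, 0, 0, 0, -0.29],
  [-0.001, -0.001, 0.07, 0, 0, 0, -0.29],
  [-0.001, -0.001, 0.07, 0, 0, 0, -0.29],
  [-0.001, -0.001, 0.07, 0, 0, 0, 1],
  [-0.001, -0.001, 0.07, 0, 0, 0, 1],
])

```text
clock: 45.45
eef_pos: [0.6117, -0.3587, 0.2128]
orientation: [[-0.847, 0.531, 0.002], [0.531, 0.847, -0.003], [-0.004, -0.001, -1.0]]
wrist_force: [-0.1, 0.2, -0.6]
finger_gap: 0.55
```

Call:
step_arm([
  [0, 0, 0, 0, 0, 0, 1],
  [0, 0, 0, 0, 0, 0, 1],
  [0, 0, 0, 0, 0, 0, 1],
  [0, 0, 0, 0, 0, 0, 1],
  [0, 0, 0, 0, 0, 0, 1],
])

```text
clock: 45.87
eef_pos: [0.6109, -0.3586, 0.211]
orientation: [[-0.848, 0.53, 0.001], [0.53, 0.848, -0.002], [-0.002, -0.001, -1.0]]
wrist_force: [-2.0, 0.6, 7.7]
finger_gap: 0.277
```

Call:
step_arm([
  [0, 0, -0.04, 0, 0, 0, 1],
  [0, 0, -0.08, 0, 0, 0, 1],
  [0, 0, -0.12, 0, 0, 0, 1],
  [0, 0, -0.16, 0, 0, 0, 1],
  [0, 0, -0.2, 0, 0, 0, 1],
])

```text
clock: 46.28
eef_pos: [0.6101, -0.3581, 0.4116]
orientation: [[-0.848, 0.53, -0.001], [0.53, 0.848, -0.001], [0.0, -0.002, -1.0]]
wrist_force: [1.1, -0.5, -1.7]
finger_gap: 0.28
```

Run:
```python
from h import *
s=read_state(); print(s["eef_pos"],s["joints"].round(1),s["finger_gap"],s["wrist_force"])
plan(([.56,-.1,.46],RD(80)),([.56,.05,.487],RD(38)),([.617,.154,.487],RD(-2.7)))
```

```text
[ 0.61008458 -0.35806872  0.41157789] [22.  32.8  6.1 94.1 -4.  53.4 87.5] 0.2795805041489504 [ 1.0991409  -0.5347167  -1.74608763]
[0.09, 0.096, -0.024] [-0.001, 0.0, 0.593] rows 4.7
[0.128, 0.03, -0.024] [-0.001, 0.0, 0.593] rows 4.7
--
[0.074, -0.013, -0.014] [0.0, 0.0, 0.367] rows 2.9
[0.064, -0.039, -0.013] [0.0, 0.0, 0.367] rows 2.9
--
[0.054, -0.023, 0.0] [0.0, 0.0, 0.355] rows 2.8
[0.043, -0.041, 0.0] [0.0, 0.0, 0.355] rows 2.8
--
```

Call:
step_arm([
  [0.09, 0.096, -0.024, 0, 0, 0.593, 1],
  [0.09, 0.096, -0.024, 0, 0, 0.593, 1],
  [0.09, 0.096, -0.024, 0, 0, 0.593, 1],
  [0.09, 0.096, -0.024, 0, 0, 0.593, 1],
  [0.09, 0.096, -0.024, 0, 0, 0.593, 1],
])

```text
clock: 46.7
eef_pos: [0.5851, -0.2249, 0.4344]
orientation: [[-0.405, 0.914, 0.0], [0.914, 0.405, 0.001], [0.001, 0.001, -1.0]]
wrist_force: [0.3, -0.5, -2.2]
finger_gap: 0.275
```

Call:
step_arm([
  [0.128, 0.03, -0.024, 0, 0, 0.593, 1],
  [0.128, 0.03, -0.024, 0, 0, 0.593, 1],
  [0.128, 0.03, -0.024, 0, 0, 0.593, 1],
  [0.128, 0.03, -0.024, 0, 0, 0.593, 1],
  [0.128, 0.03, -0.024, 0, 0, 0.593, 1],
])

```text
clock: 47.12
eef_pos: [0.5601, -0.0958, 0.4578]
orientation: [[0.174, 0.985, -0.0], [0.985, -0.174, 0.001], [0.001, -0.0, -1.0]]
wrist_force: [1.0, 0.4, -2.3]
finger_gap: 0.276
```

Call:
step_arm([
  [0.074, -0.013, -0.014, 0, 0, 0.367, 1],
  [0.074, -0.013, -0.014, 0, 0, 0.367, 1],
  [0.074, -0.013, -0.014, 0, 0, 0.367, 1],
  [0.074, -0.013, -0.014, 0, 0, 0.367, 1],
])

```text
clock: 47.45
eef_pos: [0.5605, -0.0221, 0.4712]
orientation: [[0.516, 0.857, -0.001], [0.857, -0.516, -0.001], [-0.001, -0.0, -1.0]]
wrist_force: [-0.0, -0.3, -1.7]
finger_gap: 0.278
```

Call:
step_arm([
  [0.064, -0.039, -0.013, 0, 0, 0.367, 1],
  [0.064, -0.039, -0.013, 0, 0, 0.367, 1],
  [0.064, -0.039, -0.013, 0, 0, 0.367, 1],
  [0.064, -0.039, -0.013, 0, 0, 0.367, 1],
])

```text
clock: 47.78
eef_pos: [0.56, 0.0515, 0.4839]
orientation: [[0.788, 0.616, -0.001], [0.616, -0.788, -0.002], [-0.002, 0.001, -1.0]]
wrist_force: [-0.1, 0.3, -1.6]
finger_gap: 0.279
```

Call:
step_arm([
  [0.054, -0.023, 0, 0, 0, 0.355, 1],
  [0.054, -0.023, 0, 0, 0, 0.355, 1],
  [0.054, -0.023, 0, 0, 0, 0.355, 1],
  [0.054, -0.023, 0, 0, 0, 0.355, 1],
])

```text
clock: 48.12
eef_pos: [0.5888, 0.101, 0.4833]
orientation: [[0.953, 0.304, -0.001], [0.304, -0.953, -0.003], [-0.002, 0.003, -1.0]]
wrist_force: [0.4, -0.5, -1.9]
finger_gap: 0.277
```

Call:
step_arm([
  [0.043, -0.041, 0, 0, 0, 0.355, 1],
  [0.043, -0.041, 0, 0, 0, 0.355, 1],
  [0.043, -0.041, 0, 0, 0, 0.355, 1],
  [0.043, -0.041, 0, 0, 0, 0.355, 1],
  [0.043, -0.041, 0, 0, 0, 0.355, 1],
])

```text
clock: 48.53
eef_pos: [0.6169, 0.1515, 0.4837]
orientation: [[0.999, -0.041, -0.001], [-0.041, -0.999, -0.003], [-0.001, 0.003, -1.0]]
wrist_force: [-0.1, -0.1, -2.1]
finger_gap: 0.281
```

Run:
```python
from h import *
s=read_state(); print(s["eef_pos"],s["orientation"].round(3)[:,0],s["joints"].round(1),s["finger_gap"],s["wrist_force"])
plan(([.617,.154,.376],RD(-2.7)))
```

```text
[0.61688339 0.15146574 0.48368899] [ 0.999 -0.041 -0.001] [-48.4  29.4  46.  100.7 -23.8  60.2 -86.4] 0.2809637173471847 [-0.07294008 -0.10236614 -2.14469005]
[0.0, -0.003, 0.108] [0.003, 0.001, 0.006] rows 2.6
--
```

Call:
step_arm([
  [0, -0.002, 0.04, 0, 0, 0.005, 1],
  [0, -0.002, 0.08, 0, 0, 0.005, 1],
  [0, -0.002, 0.109, 0, 0, 0.005, 1],
  [0, -0.002, 0.109, 0, 0, 0.005, 1],
  [0, -0.002, 0.109, 0, 0, 0.005, 1],
])

```text
clock: 48.95
eef_pos: [0.6169, 0.1537, 0.3748]
orientation: [[0.999, -0.05, -0.003], [-0.05, -0.999, -0.002], [-0.002, 0.003, -1.0]]
wrist_force: [-0.1, 0.0, -0.8]
finger_gap: 0.277
```

Run:
```python
from h import *
s=read_state(); print(s["eef_pos"],s["orientation"].round(3)[:,0],s["wrist_force"])
c=cam("wrist"); save(c,"w10.png",scale=1.2)
```

```text
[0.61691045 0.15371958 0.37481435] [ 0.999 -0.05  -0.002] [-0.0547427   0.00098743 -0.83100345]
```

View pics/w10.png

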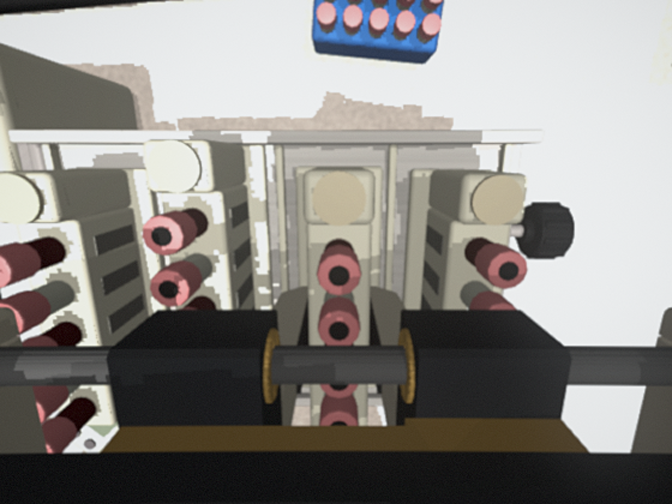

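Rack B is over its lane, foot 296–382 between ribs at 279 and 391. The other three racks stand upright with blocks to the stop. Lowering and releasing.

Call:
step_arm([
  [0, -0.0015, 0.005, 0, 0, 0, 1],
  [0, -0.0015, 0.0105, 0, 0, 0, 1],
  [0, -0.0015, 0.0105, 0, 0, 0, 1],
  [0, -0.0015, 0.0105, 0, 0, 0, 1],
])

```text
clock: 49.33
eef_pos: [0.6172, 0.1571, 0.3649]
orientation: [[0.999, -0.051, 0.0], [-0.051, -0.999, -0.001], [0.0, 0.001, -1.0]]
wrist_force: [-0.5, -0.8, -1.4]
finger_gap: 0.277
```

Call:
step_arm([
  [0, 0, 0, 0, 0, 0, 0.1],
  [0, 0, 0, 0, 0, 0, 0.1],
  [0, 0, 0, 0, 0, 0, 0.1],
  [0, 0, 0, 0, 0, 0, 0.1],
  [0, 0, -0.03, 0, 0, 0, 0.1],
])

```text
clock: 49.75
eef_pos: [0.6159, 0.1578, 0.3904]
orientation: [[0.999, -0.051, -0.007], [-0.051, -0.999, -0.004], [-0.007, 0.004, -1.0]]
wrist_force: [0.0, 0.8, 0.7]
finger_gap: 0.448
```

Call:
step_arm([
  [0, 0, -0.04, 0, 0, 0, 0.1],
  [0, 0, -0.08, 0, 0, 0, 0.1],
  [0, 0, -0.1, 0, 0, 0, 0.1],
  [0, 0, -0.1, 0, 0, 0, 0.1],
])

```text
clock: 50.08
eef_pos: [0.6182, 0.1564, 0.4994]
orientation: [[0.999, -0.052, 0.007], [-0.052, -0.999, 0.001], [0.007, -0.001, -1.0]]
wrist_force: [0.8, -0.8, 0.9]
finger_gap: 0.449
```

Run:
```python
from h import *
s=read_state(); print(s["eef_pos"],s["orientation"].round(3)[:,0],s["joints"].round(1),s["finger_gap"],s["wrist_force"])
plan(([.563,.36,.49],RD(40)))
```

```text
[0.6181683  0.15636113 0.49943313] [ 0.999 -0.052  0.007] [-49.3  28.7  46.8  99.5 -23.5  61.6 -87.8] 0.44893415682633503 [ 0.76241789 -0.81305739  0.85144725]
[-0.033, -0.1, 0.005] [0.001, -0.003, -0.375] rows 3.0
[0.006, -0.105, 0.005] [0.001, -0.003, -0.375] rows 3.0
--
```

Run:
```python
from h import *
plan(([.56,.33,.49],RD(90)))
```

```text
[-0.022, -0.057, 0.003] [0.002, -0.002, -0.541] rows 4.3
[0.01, -0.06, 0.003] [0.002, -0.002, -0.541] rows 4.3
[0.04, -0.046, 0.003] [0.002, -0.002, -0.541] rows 4.3
--
```

Call:
step_arm([
  [-0.022, -0.057, 0.003, 0, 0, -0.541, 1],
  [-0.022, -0.057, 0.003, 0, 0, -0.541, 1],
  [-0.022, -0.057, 0.003, 0, 0, -0.541, 1],
  [-0.022, -0.057, 0.003, 0, 0, -0.541, 1],
  [-0.022, -0.057, 0.003, 0, 0, -0.541, 1],
])

```text
clock: 50.5
eef_pos: [0.5978, 0.2159, 0.4905]
orientation: [[0.879, 0.477, -0.001], [0.477, -0.879, -0.002], [-0.002, 0.001, -1.0]]
wrist_force: [0.9, -1.1, 0.1]
finger_gap: 0.14
```

Call:
step_arm([
  [0.01, -0.06, 0.003, 0, 0, -0.541, 1],
  [0.01, -0.06, 0.003, 0, 0, -0.541, 1],
  [0.01, -0.06, 0.003, 0, 0, -0.541, 1],
  [0.01, -0.06, 0.003, 0, 0, -0.541, 1],
  [0.01, -0.06, 0.003, 0, 0, -0.541, 1],
])

```text
clock: 50.92
eef_pos: [0.5785, 0.2735, 0.4873]
orientation: [[0.508, 0.862, -0.001], [0.862, -0.508, -0.002], [-0.002, -0.0, -1.0]]
wrist_force: [0.4, -0.2, -0.5]
finger_gap: 0.007
```

Call:
step_arm([
  [0.04, -0.046, 0.003, 0, 0, -0.541, 1],
  [0.04, -0.046, 0.003, 0, 0, -0.541, 1],
  [0.04, -0.046, 0.003, 0, 0, -0.541, 1],
  [0.04, -0.046, 0.003, 0, 0, -0.541, 1],
  [0.04, -0.046, 0.003, 0, 0, -0.541, 1],
])

```text
clock: 51.33
eef_pos: [0.5596, 0.3314, 0.4841]
orientation: [[-0.009, 1.0, -0.002], [1.0, 0.009, -0.002], [-0.002, -0.002, -1.0]]
wrist_force: [-0.3, 0.4, 0.2]
finger_gap: 0.002
```

Run:
```python
from h import *
s=read_state(); print(s["eef_pos"],s["orientation"].round(3)[:,0],s["joints"].round(1),s["finger_gap"])
def green(c):
    im=c["img"].astype(int); m=((im[:,:,1]-im[:,:,0]>40)&(im[:,:,1]-im[:,:,2]>40)).astype(np.uint8)
    n,l,st,ce=cv2.connectedComponentsWithStats(m)
    k=1+np.argmax(st[1:,4]); return ce[k],st[k]
rays=[]
for n in("wrist","scene"):
    c=cam(n); ce,st=green(c); print(n,ce,st)
    a,b=onplane(c,[ce],.17)[0],onplane(c,[ce],.19)[0]; rays.append((a,b-a)); print(a,b)
    if n=="scene": save(c,"s3.png",crop=(270,130,430,245),scale=4.8)
A=np.zeros((3,3));v=np.zeros(3)
w5=np.array([.5627,.3802,.17]); rays.append((w5,np.array([.5677,.3634,.19])-w5))
for a,d in rays:
    d=d/np.linalg.norm(d); M=np.eye(3)-np.outer(d,d); A+=M; v+=M@a
print("key",np.linalg.solve(A,v))
```

```text
[0.55961232 0.3314191  0.48412369] [-0.009  1.    -0.002] [-48.9  25.7  19.9  97.8  -9.9  58.4 -25.1] 0.0021546802260018227
wrist [285.80952381 153.00198413] [274 141  25  25 504]
[0.56303042 0.38131886 0.17      ] [0.56278948 0.38267337 0.19      ]
scene [383.23809524 158.33333333] [380 157   7   4  21]
[0.55723344 0.38336506 0.17      ] [0.58305503 0.35645868 0.19      ]
key [0.56232717 0.38004702 0.17198131]
```

View pics/s3.png

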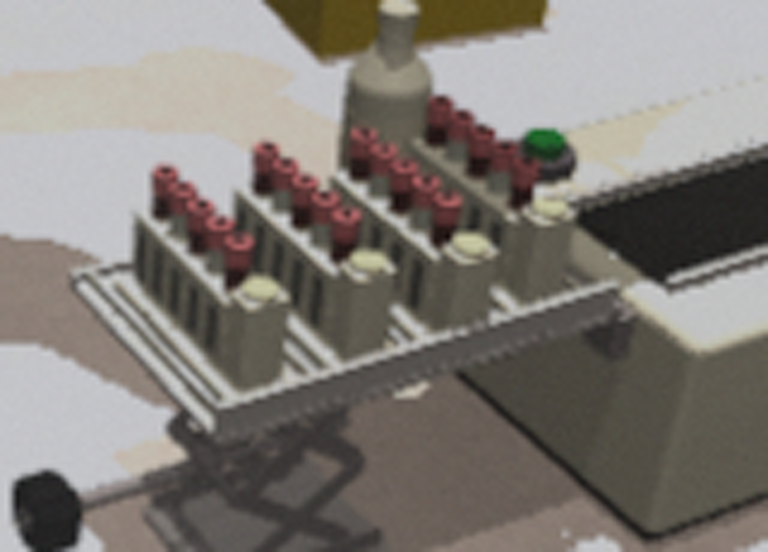

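The scene crop shows all four racks upright, one per lane, blocks to the far stop, with the leaf level on the jack and the key at (546,143). Pressing it now.

Run:
```python
from h import *
plan(([.5625,.3805,.375],RD(90)))
```

```text
[0.05, 0.003, 0.109] [-0.001, 0.002, 0.001] rows 2.9
--
```

Call:
step_arm([
  [0.05, 0.003, 0, 0, 0, 0, 1],
  [0.05, 0.003, 0.04, 0, 0, 0, 1],
  [0.05, 0.003, 0.08, 0, 0, 0, 1],
  [0.05, 0.003, 0.107, 0, 0, 0, 1],
  [0.05, 0.003, 0.107, 0, 0, 0, 1],
])

```text
clock: 51.85
eef_pos: [0.5611, 0.3805, 0.3717]
orientation: [[0.001, 1.0, -0.008], [1.0, -0.001, -0.008], [-0.008, -0.008, -1.0]]
wrist_force: [-0.7, 0.2, -1.2]
finger_gap: 0.005
```

Call:
step_arm([
  [0, 0, 0.004, 0, 0, 0, 1],
  [0, 0, 0.008, 0, 0, 0, 1],
  [0, 0, 0.012, 0, 0, 0, 1],
  [0, 0, 0.012, 0, 0, 0, 1],
])

```text
clock: 52.18
eef_pos: [0.5632, 0.3807, 0.367]
orientation: [[0.001, 1.0, 0.001], [1.0, -0.001, -0.0], [-0.0, 0.001, -1.0]]
wrist_force: [-0.1, -0.5, -0.5]
finger_gap: 0.005
```

Call:
step_arm([
  [0, 0, 0.003, 0, 0, 0, 1],
  [0, 0, 0.005, 0, 0, 0, 1],
  [0, 0, 0.005, 0, 0, 0, 1],
])

```text
clock: 52.43
eef_pos: [0.5629, 0.3807, 0.3612]
orientation: [[-0.0, 1.0, -0.0], [1.0, 0.0, -0.001], [-0.001, -0.0, -1.0]]
wrist_force: [-0.7, -0.5, -0.1]
finger_gap: 0.006
```

Call:
step_arm([
  [0, 0, 0.002, 0, 0, 0, 1],
  [0, 0, 0.004, 0, 0, 0, 1],
  [0, 0, 0.004, 0, 0, 0, 1],
  [0, 0, 0.004, 0, 0, 0, 1],
])

```text
clock: 52.77
eef_pos: [0.5631, 0.3808, 0.3573]
orientation: [[-0.0, 1.0, -0.0], [1.0, 0.0, -0.001], [-0.001, -0.0, -1.0]]
wrist_force: [-0.9, -0.3, 3.6]
finger_gap: 0.003
```

Call:
step_arm([
  [0, 0, 0.002, 0, 0, 0, 1],
  [0, 0, 0.003, 0, 0, 0, 1],
  [0, 0, 0.003, 0, 0, 0, 1],
  [0, 0, 0.003, 0, 0, 0, 1],
])

```text
clock: 53.1
eef_pos: [0.5631, 0.3808, 0.3545]
orientation: [[-0.0, 1.0, 0.0], [1.0, 0.0, -0.001], [-0.001, 0.0, -1.0]]
wrist_force: [-1.1, -0.0, 6.7]
finger_gap: 0.006
```

Call:
step_arm([
  [0, 0, 0.001, 0, 0, 0, 1],
  [0, 0, 0.002, 0, 0, 0, 1],
  [0, 0, 0.002, 0, 0, 0, 1],
  [0, 0, 0.002, 0, 0, 0, 1],
])

```text
clock: 53.43
eef_pos: [0.5631, 0.3806, 0.3542]
orientation: [[0.0, 1.0, 0.0], [1.0, -0.0, -0.0], [-0.0, 0.0, -1.0]]
wrist_force: [-5.5, -2.8, 20.8]
finger_gap: 0.007
```

Call:
step_arm([
  [0, 0, 0.001, 0, 0, 0, 1],
  [0, 0, 0.002, 0, 0, 0, 1],
  [0, 0, 0.002, 0, 0, 0, 1],
  [0, 0, 0.002, 0, 0, 0, 1],
])

```text
clock: 53.77
eef_pos: [0.5631, 0.3805, 0.3539]
orientation: [[0.0, 1.0, 0.001], [1.0, -0.0, 0.001], [0.001, 0.001, -1.0]]
wrist_force: [-9.1, -5.6, 33.4]
finger_gap: 0.007
```

The force rose linearly at about 1.1 N/mm to 6.7 N, then hit a hard stop, which fits the full 6 mm of key travel. Retracting and checking.

Call:
step_arm([
  [0, 0, -0.02, 0, 0, 0, 1],
  [0, 0, -0.05, 0, 0, 0, 1],
  [0, 0, -0.08, 0, 0, 0, 1],
  [0, 0, -0.11, 0, 0, 0, 1],
  [0, 0, -0.13, 0, 0, 0, 1],
])

```text
clock: 54.18
eef_pos: [0.5632, 0.3808, 0.4826]
orientation: [[0.0, 1.0, 0.001], [1.0, -0.0, -0.0], [-0.0, 0.001, -1.0]]
wrist_force: [0.2, 0.1, -0.6]
finger_gap: 0.005
```

Call:
step_arm([
  [-0.05, -0.003, 0, 0, 0, 0, 1],
  [-0.05, -0.003, 0, 0, 0, 0, 1],
  [-0.05, -0.003, 0, 0, 0, 0, 1],
  [-0.05, -0.003, 0, 0, 0, 0, 1],
])

```text
clock: 54.52
eef_pos: [0.56, 0.3306, 0.48]
orientation: [[0.001, 1.0, -0.001], [1.0, -0.001, -0.001], [-0.001, -0.001, -1.0]]
wrist_force: [-0.7, 0.2, 0.8]
finger_gap: 0.007
```

Run:
```python
from h import *
s=read_state(); print(s["clock"],s["eef_pos"],s["wrist_force"])
c=cam("scene")
for x in caps(c,.233): print(x)
w=cam("wrist"); im=w["img"].astype(int); m=((im[:,:,1]-im[:,:,0]>40)&(im[:,:,1]-im[:,:,2]>40)); ys,xs=np.where(m); print("key",xs.mean(),ys.mean(),m.sum(),onplane(w,[(xs.mean(),ys.mean())],.172))
# leaf far edge vs reference (vertical skirt strip visible below the racks), ECC patches
ref=cv2.cvtColor(cv2.imread("ref_scene.png"),cv2.COLOR_RGB2GRAY); g=cv2.cvtColor(c["img"],cv2.COLOR_RGB2GRAY)
P=np.float32([(315,217),(336,211.5),(352,206),(370,199),(390,193)]).reshape(-1,1,2)
q,st,e=cv2.calcOpticalFlowPyrLK(ref,g,P,None,winSize=(7,7),maxLevel=0,criteria=(3,50,.001))
print((q-P).reshape(-1,2).round(2).tolist(),e.ravel())
```

```text
54.5167 [0.56002706 0.33063417 0.47997414] [-0.71747336  0.2454676   0.79902688]
([422.3, 29.7], 64, [-0.4085, 1.5149])
([466.1, 39.6], 457, [-0.1279, 1.5449])
([345.5, 41.7], 112, [-0.4036, 0.9608])
([102.0, 71.3], 42, [-0.5122, -0.2331])
([339.8, 85.2], 137, [0.1193, 0.5389])
([102.9, 130.7], 31, [0.0951, -0.328])
([48.1, 142.1], 54, [0.0961, -0.4796])
([370.3, 159.2], 122, [0.6253, 0.2656])
([354.2, 166.0], 150, [0.633, 0.2059])
([333.9, 169.4], 147, [0.6213, 0.1499])
([312.1, 174.7], 145, [0.6159, 0.0875])
([357.4, 267.3], 635, [0.927, -0.0171])
([147.4, 379.9], 267, [0.9593, -0.4097])
([92.8, 404.9], 327, [0.9594, -0.4817])
([58.7, 417.6], 35, [0.9556, -0.5228])
key 284.97297297297297 153.79150579150578 518 [[0.56300265 0.38148384 0.172     ]]
[[0.11999999731779099, -0.25], [3.049999952316284, -1.2200000286102295], [-0.12999999523162842, -0.28999999165534973], [-29.809999465942383, 9.079999923706055], [-9.920000076293945, 2.9800000190734863]] [ 7.6938777  7.861607   9.899873  11.727678   8.623087 ]
```

```bash
python3 -c "
from station import *
print(close_job())"
```

```text
the job is handed in; nothing more can be done
None
```

I propped the leaf, loaded all four racks and pressed the start key. The job was handed in at about 54.5 s; it reports no verdict, so the outcome below rests on my own checks.

- **Jack:** I turned the knob clockwise in eight gripped strokes of about 56° each. I stopped when the leaf's outer end rose about 1.3 mm, roughly +0.005 rad. After loading, the one patch of the leaf's outer edge still readable gave about +0.8 mm, so the leaf rests on the platform without sagging. I never measured the platform contact force itself.
- **Racks:** The last scene picture, taken just before the key press, shows one rack per lane, upright, with every end block to the far stop. After the press, the cap positions were still about 60 mm apart across the lanes. The second rack from the hinge sits about 10 mm further toward the stop than the others. The scene camera put it 20 mm off centre, right at the limit. That camera reads a few mm too far, and the lane allows only about 13.5 mm of travel, so it should be inside.
- **Key:** The force rose at about 1.1 N/mm to 6.7 N, then met a hard stop that read up to 33 N. This fits the full 6 mm of travel. The key showed in its original place after I backed off, though that view would not show a few millimetres of height. I inferred the press from force, as no sensor reads the key.
- **Problems on the way:**
  - My first knob approach ran into a wrist joint limit, so I used a different swing range.
  - I released the hinge-lane rack about 5 mm above the floor; it settled upright.
  - Rack B was 8–9 mm from my first estimate, so I corrected the grasp before picking it up.
- **Bystanders:** I did not see any of them touched, but I did not measure their positions again at the end.

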